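# Rack the cast wax pans with the spatula and start the drying fan

## Robot

A 6-joint arm with a two-finger parallel gripper is mounted at the origin on the work surface. World frame = base frame: x ahead of the robot, y to its left, z up, the work surface at z = 0. Lengths are in mm, angles in rad, forces in N, time in s.
With the tool pointing down it reaches from about 350 to 875 mm from the base axis. Payload 15.5 kg.
Tool frame: the origin (TCP) lies midway between the tips of the shut fingers; the grasp point (between the pads) lies grasp_offset behind it (grasp_offset is the distance from the TCP to the grasp point, in mm); z points along the fingers, y is the line along which they close (so a half turn about z gives the same grasp; the last joint's range is limited). The gripper opens to 85 mm and grips with 20 to 120 N. Pads are 22 mm wide; open, the fingers measure 114 mm over their backs; the gripper's body (76 mm by 85 mm) begins 54 mm behind the grasp point. The pads swing forward as they close: fully open they stand 13 mm farther back than shut.
Start: joints at [-1.399, 0.494, 1.345, -0, 1.302, -0.096], TCP at [164.78, -602.888, 231.277] pointing down, gripper open.
Joint ranges: [-2.91, 2.91], [-0.82, 2.16], [0.22, 2.67], [-1.22, 4.37], [0.12, 2.79], [-3.08, 3.08]. Speed limits (rad/s): [1.89, 1.89, 2.57, 3.01, 3.01, 3.01].

## Interface

Orientations are given as [roll, pitch, yaw] about the fixed x, y, z axes, in that order (R = Rz(yaw) Ry(pitch) Rx(roll)).
In Python, from workcell import sense, get_image, get_calibration, hand_in, grasp_offset gives the robot as it stands.
- The arm moves only by the tool apply_moves, never from a script. Its argument "targets" is a list of rows, each a list of 7 numbers: the shift along the tool's x, y, z normalised to -1 to 1, where 1 is 50 cm, then the turn, a rotation vector about the tool's x, y, z normalised to -1 to 1, where 1 is pi/4 rad, then the finger opening in mm, from 0 to 85.4. In form: [[x, y, z, rx, ry, rz, gripper], ...]. A call has 1 to 12 rows; each row shifts and turns the commanded pose from where the row before left it, along the tool's axes as they then stand; what a row does not reach is not made up. A row lasts 1/8 s, in which the tool goes at most 62.5 mm and 10.7 degrees, less where a joint would pass 70% of its speed; a pose out of reach is approached as far as the arm can. A call with a number of a shift or a turn outside -1 to 1 is refused whole. A call with a gripper value outside its range is refused whole. The fingers move at their own pace and stop on an object; the grip force is fixed at half the most. Time passes only in rows, so rows that do not move let the fingers close. It gives the time, the measured TCP pose, the force, the opening and the grip force at its end, in the units of the state.
- sense(): the state, without advancing time (a new reading comes with each control period).
- get_image(name): name is "scene" or "top" or "wrist"; returns the picture (420x560x3 uint8, red, green, blue); there is no depth.
- get_calibration(name): a dict with "mtx" (3x3 intrinsics, pixels), "dist" ([k1, k2, p1, p2, k3] as OpenCV has them; the pictures are not rectified), "extrinsics" (4x4, takes a point from world to camera coordinates); the wrist camera has in their place "mount" (4x4, takes a point from camera to tool coordinates, whose origin is the TCP and whose axes are the flange's). Camera axes: x right, y up, looking along -z (the intrinsics and any distortion apply to the point x, -y, -z); pixel columns grow to the right and rows downward; lengths in mm; the calibration is good to about 2 mm. A picture is of the moment at which its call begins: read the wrist's pose just before it. get_calibration takes no time and is no camera call.
- hand_in(): hands the job in; it is judged then, once.
The state is a dict: "time": time; "q": joint angles; "qvel": joint speeds; "tau": joint torques, N m; "eef_pos": TCP position; "orientation": TCP orientation; "force": force on the tool from outside, world axes, zero at the start; "torque": the same for the moment, N m; "gripper_width": opening from 0.0 (shut) to 1.0 (fully open); "gripper_force": force on a finger pad.
Only numpy, scipy, OpenCV 4.12 (cv2) and the standard library are available. Lean on these libraries where they do the work, as an engineer would, in place of code of your own. Each camera call takes 0.05 s, during which the arm holds its last target. There are 200 camera calls.

## Task

Using the spatula, slide it under each wax pan on the bench, lift the pan and set it down in a bay of the raised wooden rack, standing level inside the low lip and ribs, one pan to a bay; never touch a pan with the gripper itself. Once every pan is on the rack and the spatula is clear of them, push the fan's toggle lever fully over to its far side, and finish with the spatula lying back on its rubber mat as it lay at the start (before or after the fan). Leave the lamp, brush, wax block and tin where they are.

Things in the scene. Friction and masses are not known exactly. Their poses are not given: they have to be found in the camera images.
- spatula: steel spatula, 0.22 kg, lying flat. Origin: underside, below the grip's axis; x along the blade to its tip, z up. Plate 3 mm thick: blade 48 mm wide, x=25 to 140 mm (tip); heel 70 mm wide, x=-50 to 25 mm. At the origin an 18 mm neck carries an upright black grip 30 x 30 mm, z=40 to 110 mm, sides along x and y, held from above at z=75 to 85 mm. Carry a pan with its centre near x=85 mm.
- rest: fixed black rubber mat, 3 mm thick, 220 x 95 mm, x=-70 to 150 mm, y=-47 to 47 mm. Origin: on the bench, where the spatula's origin belongs (within 17 mm of it at the start); the spatula's x lies along the mat's x within 0.05 rad.
- pan1: square flat wax pan, may be absent (None): 84 x 84 mm, 30 mm high, 0.15 to 0.28 kg. Origin: centre of its underside, z up. Stands on two runners 7 mm wide, 18 mm high, along its whole x length at the +y and -y edges; between them a clear tunnel 70 mm wide, 18 mm high, open at both x ends, takes the spatula. Solid above. Starts flat on the bench.
- pan2: square flat wax pan, may be absent (None): 84 x 84 mm, 30 mm high, 0.15 to 0.28 kg. Origin: centre of its underside, z up. Stands on two runners 7 mm wide, 18 mm high, along its whole x length at the +y and -y edges; between them a clear tunnel 70 mm wide, 18 mm high, open at both x ends, takes the spatula. Solid above. Starts flat on the bench.
- pan3: square flat wax pan, may be absent (None): 84 x 84 mm, 30 mm high, 0.15 to 0.28 kg. Origin: centre of its underside, z up. Stands on two runners 7 mm wide, 18 mm high, along its whole x length at the +y and -y edges; between them a clear tunnel 70 mm wide, 18 mm high, open at both x ends, takes the spatula. Solid above. Starts flat on the bench.
- rack: fixed wooden rack. Origin: on the bench under its centre; x away from the robot, y along its length. Deck top at z=70 mm. A lip and two cross ribs, 6 mm wide and 4 mm high, bound three bays, each 104 mm (x) by 106 mm (y), centred at y=-112, 0, 112 mm. One pan to a bay, runners along x, loaded over the lip from -x; 14 mm is left between lip top and a standing pan's underside for the spatula.
- fan_switch (a joint): toggle lever on top of the fan housing, a grey box 90 x 90 x 45 mm. At 0 it leans towards the robot (-x), it swings straight away (+x) to its stop at 1.0 rad and stays where it is left; on means at its far stop (above 0.85). Starts near 0.
- fan_switch_tip (a point): tip of that lever, which stands 60 mm long on a small block on the fan housing; the tip passes about 60 mm of x from stop to stop. Hinge axis along y.
- lamp: bystander: cordless lamp, 210 mm high, 100 mm wide. Origin: underside centre.
- brush: bystander: red nylon brush, 140 x 55 x 38 mm. Origin: underside centre.
- wax_block: bystander: purple wax block, 100 x 55 x 30 mm. Origin: underside centre.
- tin: bystander: round steel tin with lid, 94 mm wide, 64 mm high. Origin: underside centre.
- spatula_tip (a point): middle of the spatula blade's front edge, underside: x=140 mm from the spatula's origin.
Things that resemble listed ones, but are neither listed nor needed, are in the scene too. Leave any purple look-alike of the part that bears fan_switch alone. Leave any yellow look-alike of the spatula alone.

How it is judged (in metres and radians):
On the way, in this order (a step that is already met when the one before it is completed fails the run):
1. every pan stands level in a bay of the rack, clear of the spatula (x of pan1 in the frame of rack between -0.03 and 0.03 m and y of pan1 in the frame of rack between -0.14 and 0.14 m and z of pan1 in the frame of rack between 0.067 and 0.073 m and angle between each of pan1, pan2, pan3's own z axis and vertical below 0.035 rad and linear speed of each of pan1, pan2, pan3 below 0.02 m/s and contact force between each of pan1, pan2, pan3 and spatula below 0.05 N and x of pan2 in the frame of rack between -0.03 and 0.03 m and y of pan2 in the frame of rack between -0.14 and 0.14 m and z of pan2 in the frame of rack between 0.067 and 0.073 m and x of pan3 in the frame of rack between -0.03 and 0.03 m and y of pan3 in the frame of rack between -0.14 and 0.14 m and z of pan3 in the frame of rack between 0.067 and 0.073 m), for 0.3 s.
2. then the fan lever is pushed over to its far stop (value of joint fan_switch above 0.85 rad), for 0.2 s.
At the end, for the whole second after the job is handed in: Every pan stands at rest flat on the deck in a bay (underside within 3 mm of the deck, level within 0.035 rad), clear of the spatula; lever above 0.85 rad; spatula flat and at rest on its mat, same way round within 0.25 rad, origin within 30 mm of the mat's (all of step 1 and value of joint fan_switch above 0.85 rad and horizontal distance between spatula and rest below 0.03 m and z of spatula in the frame of rest below 0.008 m and angle between spatula's own z axis and vertical below 0.06 rad and angle between the x axis of spatula and the x axis of rest, either way round below 0.25 rad and x of spatula_tip in the frame of rest above 0.08 m and linear speed of spatula below 0.02 m/s); the robot touches nothing.
It fails at once if the gripper or arm touches a pan (contact force between any of the fingers, the arm and pan1 above 0.5 N or contact force between any of the fingers, the arm and pan2 above 0.5 N or contact force between any of the fingers, the arm and pan3 above 0.5 N).
It fails at once if the cordless lamp is moved more than 30 mm (distance of lamp from where it was at the start of the episode above 0.03 m).
It fails at once if the red brush is moved more than 30 mm (distance of brush from where it was at the start of the episode above 0.03 m).
It fails at once if the purple wax block is moved more than 30 mm (distance of wax_block from where it was at the start of the episode above 0.03 m).
It fails at once if the steel tin is moved more than 30 mm (distance of tin from where it was at the start of the episode above 0.03 m).
Of pan1, pan2, pan3 only 2 to 3 are there at a start; the rules pass over those that are not, and their reading is None.
At some moment in a run one of spatula, pan1, pan2, pan3 may be knocked a few centimetres aside while the robot is not near it.
Once in a run the grip may slacken for a moment while it holds something.
It also fails if it takes over 210 s, if anything falls off the work surface, if the arm or the gripper's body presses on something with over 40 N, if the wrist force passes 120 N, or if a joint passes its speed limit or range.

## Working session

There is one attempt and no reset: what is moved stays moved. The work goes in short steps, Python scripts to look and compute and a tool call to move; the robot and the scene stay as the last step left them, time stands still between calls to the robot, and variables do not carry over. Pictures are saved under pics/ and viewed, at most 14 in all, crops included, and the job is handed in when it is done.

Besides the shell and the picture viewer there is one more tool, called after "Request:" as a command line: name --pt "numbers of a row" for each row, then --argument value for the rest. apply_moves: Moves the arm, as the interface text tells. Its arguments: {"type":"object","properties":{"targets":{"type":"array"}},"required":["targets"]}

```bash
mkdir -p pics; ls; cat > h.py <<'E'
import numpy as np, cv2
from workcell import sense, get_image, get_calibration, hand_in, grasp_offset
def snap(n,f):
    im=get_image(n)[:,:,::-1].copy(); cv2.imwrite('pics/'+f,im); return im
E
python3 - <<'E'
from h import *
s=sense(); print(s['time'],s['eef_pos'],s['orientation'],s['gripper_width'],grasp_offset if not callable(grasp_offset) else grasp_offset())
a=snap('scene','s0.png'); b=snap('top','t0.png')
cv2.imwrite('pics/t0b.png',cv2.resize(b,(800,600),interpolation=cv2.INTER_CUBIC))
cv2.imwrite('pics/s0b.png',cv2.resize(a,(800,600),interpolation=cv2.INTER_CUBIC))
for n in('scene','top','wrist'):
    print(n,get_calibration(n))
E
```

```text
pics
0.0 [ 164.71117771 -602.51941487  230.67342143] [-3.14031304e+00 -1.11238340e-04  2.66782975e-01] 1.0036652563289052 18.700000000000003
scene {'mtx': array([[448.31282422,   0.        , 280.43249563],
       [  0.        , 448.31282422, 211.94876195],
       [  0.        ,   0.        ,   1.        ]]), 'dist': array([0.00561959, 0.        , 0.        , 0.        , 0.        ]), 'extrinsics': array([[-2.52611654e-01,  9.67567300e-01, -9.33971050e-04,
         1.13920014e+02],
       [-7.99364811e-01, -2.08153423e-01,  5.63638227e-01,
         3.95470176e+02],
       [ 5.45163508e-01,  1.43128169e-01,  8.26021232e-01,
        -1.50473920e+03],
       [ 0.00000000e+00,  0.00000000e+00,  0.00000000e+00,
         1.00000000e+00]])}
top {'mtx': array([[484.7560756 ,   0.        , 282.85413548],
       [  0.        , 484.7560756 , 213.61974976],
       [  0.        ,   0.        ,   1.        ]]), 'dist': array([-0.021665,  0.      ,  0.      ,  0.      ,  0.      ]), 'extrinsics': array([[-2.94928529e-02, -9.98989889e-01, -3.39024158e-02,
         7.74618816e+01],
       [ 9.95526941e-01, -3.24024285e-02,  8.87479190e-02,
        -5.58335742e+02],
       [-8.97567943e-02, -3.11333389e-02,  9.95476988e-01,
        -1.22407273e+03],
       [ 0.00000000e+00,  0.00000000e+00,  0.00000000e+00,
         1.00000000e+00]])}
wrist {'mtx': array([[322.35728917,   0.        , 278.97156221],
       [  0.        , 322.35728917, 210.73241299],
       [  0.        ,   0.        ,   1.        ]]), 'dist': array([-0.04445869,  0.        ,  0.        ,  0.        ,  0.        ]), 'mount': array([[ 2.76797967e-05,  9.47618250e-01,  3.19405153e-01,
         8.11870094e+01],
       [ 9.99999984e-01, -8.28210216e-05,  1.59054777e-04,
         9.13213003e-01],
       [ 1.77176670e-04,  3.19405144e-01, -9.47618237e-01,
        -1.43484462e+02],
       [ 0.00000000e+00,  0.00000000e+00,  0.00000000e+00,
         1.00000000e+00]])}
```

View pics/t0b.png

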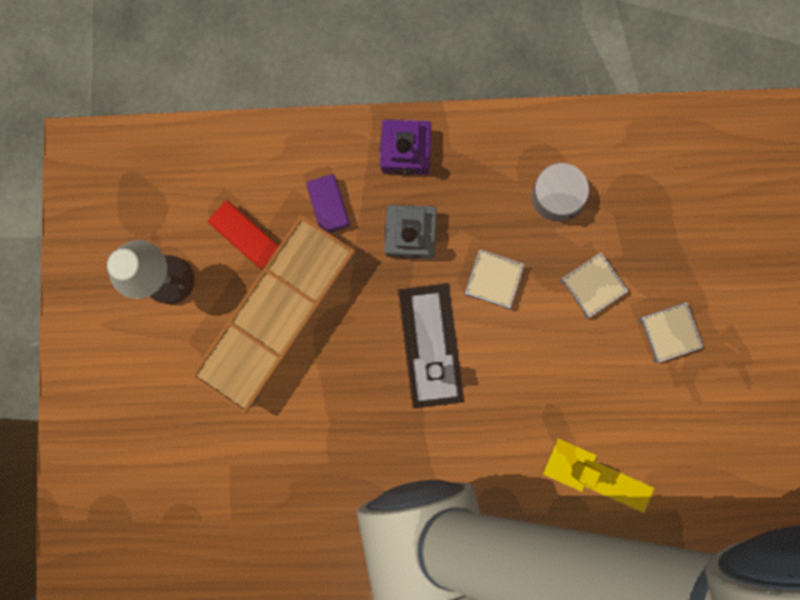

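View pics/s0b.png

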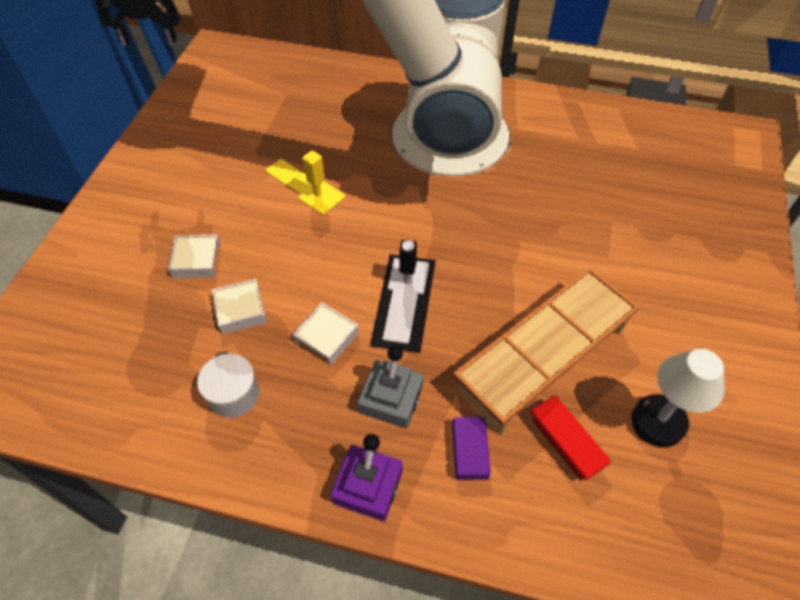

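The top view shows three cream pans at about (495,279), (595,285) and (671,332). The grey fan is at (410,232) and the spatula grip at (435,371) on its mat. The rack runs diagonally around (276,312). Next I'll turn these into coordinates and zoom in on the pans' sides.

```bash
cat >> h.py <<'E'
def cam(n,s=None):
    c=get_calibration(n)
    if n=='wrist':
        from scipy.spatial.transform import Rotation as R
        s=s or sense()
        T=np.eye(4);T[:3,:3]=R.from_euler('xyz',s['orientation']).as_matrix();T[:3,3]=s['eef_pos']
        E=np.linalg.inv(T@c['mount'])
    else: E=c['extrinsics']
    return c['mtx'],c['dist'],E
def ray(C,uv):
    m,d,E=C
    p=cv2.undistortPoints(np.array(uv,float).reshape(-1,1,2),m,d)[:,0]
    v=np.c_[p[:,0],-p[:,1],-np.ones(len(p))]
    R=E[:3,:3];o=-R.T@E[:3,3]
    return o,v@R
def onz(C,uv,z):
    o,v=ray(C,uv); return o+v*((z-o[2])/v[:,2])[:,None]
def proj(C,P):
    m,d,E=C;P=np.atleast_2d(P);c=P@E[:3,:3].T+E[:3,3]
    return cv2.projectPoints(np.c_[c[:,0],-c[:,1],-c[:,2]],np.zeros(3),np.zeros(3),m,d)[0][:,0]
def tri(C1,u1,C2,u2):
    o1,v1=ray(C1,u1);o2,v2=ray(C2,u2);out=[]
    for a,b in zip(v1,v2):
        t=np.linalg.lstsq(np.c_[a,-b],o2-o1,rcond=None)[0]
        p,q=o1+a*t[0],o2+b*t[1];out.append([*((p+q)/2),np.linalg.norm(p-q)])
    return np.array(out)
E
python3 - <<'E'
from h import *
np.set_printoptions(precision=1,suppress=True)
C=cam('top');S=cam('scene')
b=cv2.imread('pics/t0.png');a=cv2.imread('pics/s0.png')
f=.7
names=dict(pA=(495,279,30),pB=(595,285,30),pC=(671,332,30),grip=(435,371,113),rack0=(303,218,70),rack1=(354,252,70),rack2=(248,410,70),rack3=(197,376,70),fan=(410,228,45),mat0=(400,289,3),mat1=(448,284,3),mat2=(463,402,3),mat3=(414,407,3),tin=(561,190,64),block=(328,203,30),brush=(243,235,38),lamp=(172,282,10),yel=(590,475,50))
for k,(u,v,z) in names.items(): print(k,onz(C,[(u*f,v*f)],z)[0])
# triangulate a few
t=[(435,371),(409,234),(354,252),(248,410),(495,279),(595,285),(671,332)]
s=[(408,246),(394,353),(634,310),(0,0),(327,332),(238,303),(195,256)]
s[2]=(503,407);s[3]=(592,272)
# rack corners: top (303,218)->? 
print(tri(C,np.array(t)*f,S,np.array(s)*f))
cv2.imwrite('pics/c1.png',cv2.resize(a[155:260,115:255],(800,600),interpolation=cv2.INTER_CUBIC))
E
```

```text
pA [ 602.  -104.9   30. ]
pB [ 585.2 -283.    30. ]
pC [ 496.9 -412.7   30. ]
grip [441.1   9.2 113. ]
rack0 [717.3 233.3  70. ]
rack1 [653.2 144.   70. ]
rack2 [382.9 334.8  70. ]
rack3 [444.1 424.3  70. ]
fan [697.5  44.8  45. ]
mat0 [592.7  67.5   3. ]
mat1 [599.  -21.2   3. ]
mat2 [383.  -40.8   3. ]
mat3 [376.5  48.3   3. ]
tin [ 752.1 -224.2   64. ]
block [752.5 193.8  30. ]
brush [697.2 349.4  38. ]
lamp [619.2 491.1  10. ]
yel [ 254.4 -252.2   50. ]
[[ 440.8   10.3  111.6    2.2]
 [ 671.1   45.9  123.9    1.4]
 [ 662.9  194.9   -2.8   86.6]
 [ 381.9  342.5   67.4   13.7]
 [ 602.5 -103.1   20.     6. ]
 [ 585.4 -283.    23.7    3.1]
 [ 496.6 -415.3   15.8    4.8]]
```

View pics/c1.png

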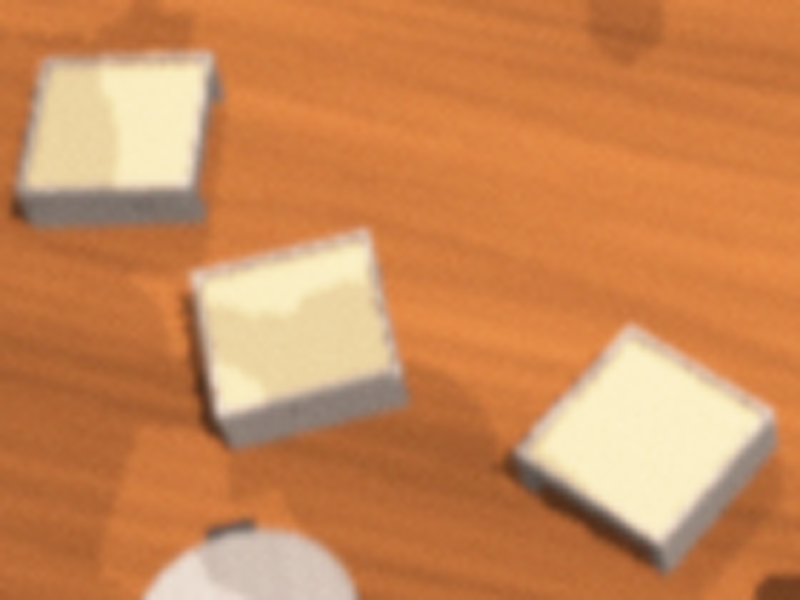

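The zoom shows pan A (lower right) with its open end at the lower-left face. Pans B (middle) and C (upper left) have runner faces at the front, so their tunnels run left to right. Next I'll fit the rectangles numerically.

```bash
cat >> h.py <<'E'
def blobs(im,C,z,amin=100,lo=(0,0,120),hi=(60,110,255),roi=None):
    """pale regions -> world rects at height z: centre, size, angle"""
    hsv=cv2.cvtColor(im,cv2.COLOR_BGR2HSV)
    m=cv2.inRange(hsv,lo,hi)
    if roi: k=np.zeros_like(m);k[roi[1]:roi[3],roi[0]:roi[2]]=1;m*=k
    m=cv2.morphologyEx(m,cv2.MORPH_OPEN,np.ones((3,3)))
    out=[]
    for c in cv2.findContours(m,cv2.RETR_EXTERNAL,cv2.CHAIN_APPROX_NONE)[0]:
        if cv2.contourArea(c)<amin: continue
        w=onz(C,c[:,0].astype(float),z)[:,:2].astype(np.float32)
        (x,y),(a,b),t=cv2.minAreaRect(w)
        out.append((round(x,1),round(y,1),round(a,1),round(b,1),round(np.radians(t),3),c[:,0].mean(0).round().tolist()))
    return out
E
python3 - <<'E'
from h import *
b=cv2.imread('pics/t0.png');a=cv2.imread('pics/s0.png')
print('pans');[print(r) for r in blobs(b,cam('top'),30,lo=(10,20,120),hi=(40,130,255),roi=(310,160,500,270))]
print('steel');[print(r) for r in blobs(b,cam('top'),6,lo=(0,0,90),hi=(180,60,255),roi=(275,195,330,290))]
print('scene pans');[print(r) for r in blobs(a,cam('scene'),30,lo=(10,20,120),hi=(40,130,255),roi=(110,155,260,260))]
hsv=cv2.cvtColor(b,cv2.COLOR_BGR2HSV)
for u,v in [(346,195),(416,200),(470,232),(360,220),(300,225)]: print(hsv[v,u])
cv2.imwrite('pics/c2.png',cv2.resize(b[145:290,130:330],(800,580),interpolation=cv2.INTER_CUBIC))
E
```

```text
pans
(497.4, -414.2, 87.4, 87.1, np.float64(0.289), [470.0, 232.0])
(586.5, -281.4, 87.4, 89.2, np.float64(0.555), [416.0, 199.0])
(603.9, -102.8, 89.1, 88.9, np.float64(1.227), [346.0, 195.0])
steel
(486.7, 14.6, 192.9, 71.9, np.float64(0.094), [302.0, 244.0])
scene pans
(708.0, -247.8, 37.3, 88.3, np.float64(0.255), [159.0, 255.0])
(604.5, -98.2, 98.7, 89.9, np.float64(1.218), [230.0, 232.0])
(593.1, -277.2, 107.7, 88.5, np.float64(0.552), [167.0, 215.0])
(504.8, -408.1, 109.3, 93.8, np.float64(0.305), [135.0, 181.0])
[ 21  79 209]
[ 20  82 187]
[ 20  81 185]
[ 13 169 166]
[ 13  18 167]
```

View pics/c2.png

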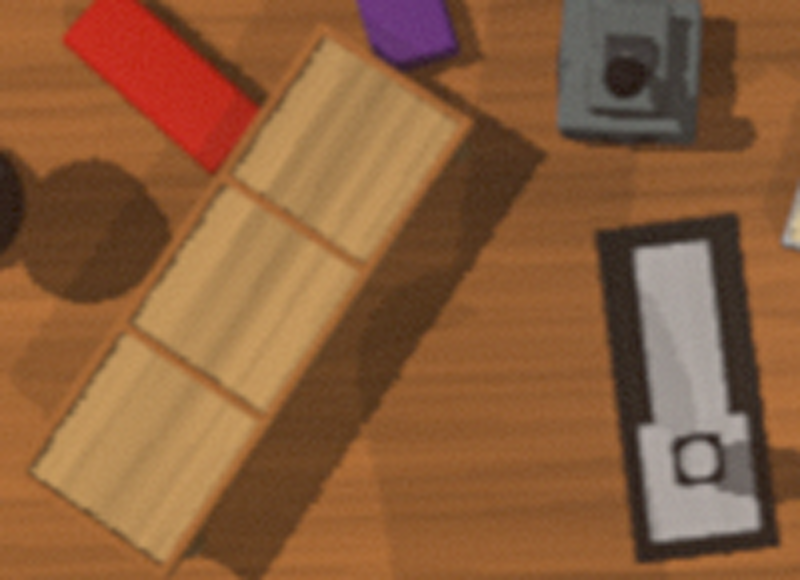

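The rack's lip corners in the crop are about (470,122), (322,28), (30,470) and (170,568). The spatula lies straight on its mat, grip centre (700,460).

```bash
python3 - <<'E'
from h import *
C=cam('top')
c=np.array([(470,122),(322,28),(30,470),(170,568)])/4.+[130,145]
w=onz(C,c,74)[:,:2];print(w.round(1))
(x,y),sz,t=cv2.minAreaRect(w.astype(np.float32));print('rack',x,y,sz,np.radians(t))
print(np.linalg.norm(w-np.roll(w,-1,0),axis=1))
d=w[1]-w[0]+w[2]-w[3];e=w[3]-w[0]+w[2]-w[1];print('yaw',np.arctan2(d[1],d[0]),np.arctan2(-e[0],e[1]))
# rib ends as check: top rib (230,180)-(362,264), lower rib (130,325)-(265,412)
print(onz(C,np.array([(230,180),(362,264),(130,325),(265,412)])/4.+[130,145],74)[:,:2].round(1))
E
```

```text
[[654.8 144.3]
 [718.1 236.6]
 [445.9 423.9]
 [383.2 336.5]]
rack 551.3077392578125 286.0994873046875 (111.88530731201172, 332.8017578125) 0.9550525103749924
[111.89699264 330.49436041 107.55996705 332.80174901]
yaw 0.9591268374765983 0.961577316638684
[[623.4 296.2]
 [567.8 213.9]
 [534.3 360.3]
 [477.5 276. ]]
```

Request:
apply_moves --pt "0 0 0 0 0 -0.198 85" --pt "0 0 0 0 0 -0.198 85" --pt "0 0 0 0 0 -0.198 85" --pt "0 0 0 0 0 -0.198 85" --pt "0 0 0 0 0 -0.198 85" --pt "0 0 0 0 0 -0.198 85" --pt "0 0 0 0 0 -0.198 85" --pt "0 0 0 0 0 -0.198 85" --pt "0 0 0 0 0 -0.198 85"

```text
time: 1.23
eef_pos: [164.7, -602.7, 230.9]
orientation: [-3.142, -0.001, 1.671]
force: [-0.2, 0.2, -0.4]
gripper_width: 0.999
gripper_force: 0.0
```

Request:
apply_moves --pt "0.0974 0.0556 0 0 0 0 85" --pt "0.0974 0.0556 0 0 0 0 85" --pt "0.0974 0.0556 0 0 0 0 85" --pt "0.0974 0.0556 0 0 0 0 85" --pt "0.0974 0.0556 0 0 0 0 85" --pt "0.0974 0.0556 0 0 0 0 85" --pt "0.0974 0.0556 0 0 0 0 85" --pt "0.0974 0.0556 0 0 0 0 85" --pt "0.0974 0.0556 0 0 0 0 85" --pt "0.0974 0.0556 0 0 0 0 85" --pt "0.0974 0.0556 0 0 0 0 85" --pt "0 0 0 0 0 0 85"

```text
time: 2.72
eef_pos: [418.9, -37.3, 231.2]
orientation: [3.141, -0.001, 1.672]
force: [0.7, -0.2, -0.8]
gripper_width: 0.994
gripper_force: 0.0
```

Request:
apply_moves --pt "0.045 0.028 0 0 0 0 85" --pt "0.045 0.0276 0 0 0 0.01 85" --pt "0 0 0 0 0 0 85" --pt "0 0 0 0 0 0 85"

```text
time: 3.22
eef_pos: [441.0, 6.3, 231.1]
orientation: [-3.141, 0.0, 1.658]
force: [0.4, -0.8, 0.2]
gripper_width: 0.997
gripper_force: 0.0
```

```bash
python3 - <<'E'
from h import *
s=sense();C=cam('wrist',s);b=snap('wrist','w1.png');print(s['eef_pos'],s['orientation'],proj(C,[[442,10.4,113],[582,24,3]]))
E
```

```text
[440.99101315   6.29679873 231.12862026] [-3.14097428e+00  1.22472761e-04  1.65839845e+00] [[281.68126568 198.3819243 ]
 [400.55634899 170.9059864 ]]
```

View pics/w1.png

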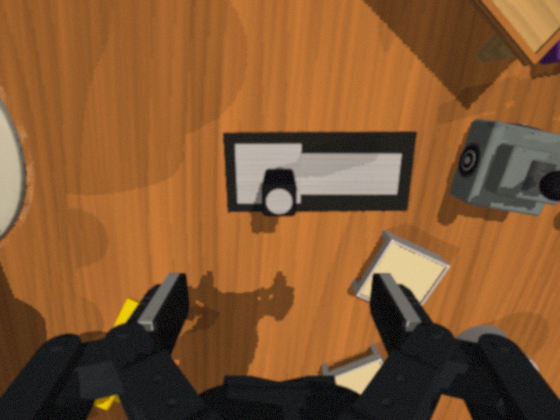

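Wrist view: the grip top is at (279,200), within 2 mm of the prediction, and the blade tip is at (401,173). I'll descend and grip.

Request:
apply_moves --pt "0.008 0 0.06 0 0 0 85" --pt "0 0 0.06 0 0 0 85" --pt "0 0 0.06 0 0 0 85" --pt "0 0 0.06 0 0 0 85" --pt "0 0 0.05 0 0 0 85" --pt "0 0 0.03 0 0 0 85" --pt "0 0 0.016 0 0 0 85" --pt "0 0 0 0 0 0 85"

```text
time: 4.28
eef_pos: [440.9, 10.6, 63.2]
orientation: [-3.141, -0.0, 1.658]
force: [-0.3, -0.9, 0.4]
gripper_width: 0.995
gripper_force: 0.0
```

Request:
apply_moves --pt "0 0 0 0 0 0 20" --pt "0 0 0 0 0 0 20" --pt "0 0 0 0 0 0 20" --pt "0 0 0 0 0 0 20" --pt "0 0 0 0 0 0 20" --pt "0 0 0 0 0 0 20" --pt "0 0 0 0 0 0 20" --pt "0 0 0 0 0 0 20"

```text
time: 5.28
eef_pos: [441.2, 11.0, 63.7]
orientation: [3.141, 0.0, 1.659]
force: [-2.5, 0.3, 9.9]
gripper_width: 0.346
gripper_force: 59.5
```

Request:
apply_moves --pt "0 0 -0.01 0 0 0 20" --pt "0 0 -0.03 0 0 0 20" --pt "0 0 -0.04 0 0 0 20" --pt "0 0 -0.033 0 0 0 20" --pt "0 0 0 0 0 0.11 20" --pt "0 0 0 0 0 0.16 20" --pt "0 0 0 0 0 0.16 20" --pt "0 0 0 0 0 0.12 20" --pt "-0.05 -0.01 0 0 0 0 20" --pt "-0.053 -0.008 0 0 0 0 20" --pt "0 0 0 0 0 0 20" --pt "0 0 0 0 0 0 20"

```text
time: 6.78
eef_pos: [415.5, -34.3, 120.0]
orientation: [3.141, -0.0, 1.226]
force: [0.2, 0.9, -3.0]
gripper_width: 0.349
gripper_force: 59.6
```

```bash
python3 - <<'E'
from h import *
s=sense();C=cam('wrist',s);b=snap('wrist','w2.png');print(s['eef_pos'],s['orientation'])
th=s['orientation'][2]-np.pi/2;e=s['eef_pos']
def sp(x,y,z): return [e[0]+x*np.cos(th)-y*np.sin(th),e[1]+x*np.sin(th)+y*np.cos(th),e[2]-60.5+z]
print(proj(C,[sp(140,-24,0),sp(140,24,0),sp(25,35,0),sp(-50,35,0)]).round(1))
[print(r) for r in blobs(b,C,30,lo=(10,20,120),hi=(40,130,255))]
E
```

```text
[415.47123557 -34.33307801 119.97357964] [ 3.14125536e+00 -1.80718275e-04  1.22604916e+00]
[[474.8 258.5]
 [488.6 194. ]
 [318.2 177.2]
 [202.2 177.3]]
(374.8, -154.6, 47.8, 52.8, np.float64(0.122), [286.0, 350.0])
(587.9, -263.7, 60.8, 121.8, np.float64(0.546), [526.0, 365.0])
(142.8, -53.7, 68.2, 10.5, np.float64(0.92), [4.0, 327.0])
(491.6, -101.9, 5.3, 24.8, np.float64(1.263), [396.0, 258.0])
(493.9, -100.9, 20.4, 120.4, np.float64(1.237), [406.0, 260.0])
(520.4, -73.1, 90.6, 250.4, np.float64(1.213), [424.0, 208.0])
```

View pics/w2.png

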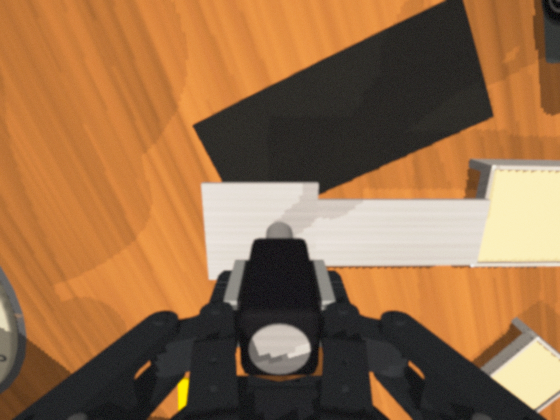

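Wrist view: the spatula is level and straight in the grip, tip edge (488,200)–(472,266), sitting about 4 mm to the −y side. Pan A lies ahead, its top edges at about v=166 and v=264.

```bash
cat >> h.py <<'E'
def fr(s,P):
    th=s['orientation'][2]-np.pi/2;d=np.asarray(P)[:,:2]-s['eef_pos'][:2]
    return np.c_[d@[np.cos(th),np.sin(th)],d@[-np.sin(th),np.cos(th)]]
E
python3 - <<'E'
from h import *
np.set_printoptions(precision=1,suppress=True)
s=sense();C=cam('wrist',s)
print('pan top pts',fr(s,onz(C,[(497,166),(558,166),(480,264),(558,265)],30)))
print('tip/heel',fr(s,onz(C,[(488,200),(472,266),(319,183),(319,200),(202,183)],61)))
print('pan est',fr(s,np.array([[603.7,-102.5]])))
b=cv2.imread('pics/w2.png');cv2.imwrite('pics/c3.png',cv2.resize(b[150:285,380:560],(800,600),interpolation=cv2.INTER_CUBIC))
E
```

```text
pan top pts [[162.3  37.4]
 [210.9  38. ]
 [165.8 -44.2]
 [235.1 -46.1]]
tip/heel [[139.4  20.3]
 [138.1 -29.1]
 [ 25.5  31.6]
 [ 25.9  20.1]
 [-50.   31.6]]
pan est [[200.2  -0.9]]
```

View pics/c3.png

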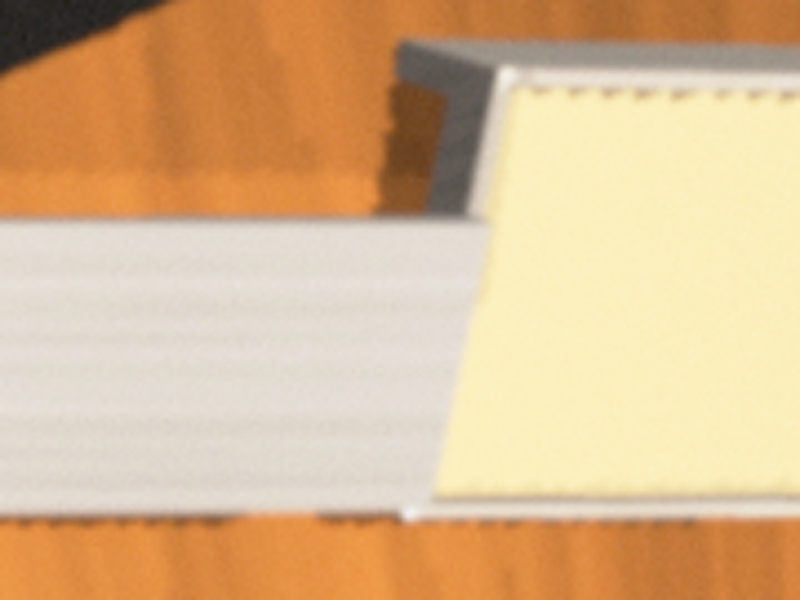

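The crop confirms the tunnel mouth faces the blade and is parallel to it, with laterals matched within 1 mm. I'll lower, slide in and lift.

Request:
apply_moves --pt "0 0 0.03 0 0 0 20" --pt "0 0 0.04 0 0 0 20" --pt "0 0 0.025 0 0 0 20" --pt "0 0 0.01 0 0 0 20" --pt "0 0 0 0 0 0 20" --pt "0 0.03 0 0 0 0 20" --pt "0 0.05 0 0 0 0 20" --pt "0 0.05 0 0 0 0 20" --pt "0 0.05 0 0 0 0 20" --pt "0 0.04 0 0 0 0 20" --pt "0 0.016 0 0 0 0 20" --pt "0 0 0 0 0 0 20"

```text
time: 8.32
eef_pos: [526.7, -74.4, 67.4]
orientation: [3.141, -0.0, 1.226]
force: [-0.7, 0.9, -2.8]
gripper_width: 0.344
gripper_force: 59.7
```

Request:
apply_moves --pt "0 0 -0.006 0 0 0 20" --pt "0 0 -0.006 0 0 0 20" --pt "0 0 -0.006 0 0 0 20" --pt "0 0 -0.012 0 0 0 20" --pt "0 0 -0.02 0 0 0 20" --pt "0 0 -0.04 0 0 0 20" --pt "0 0 -0.05 0 0 0 20" --pt "0 0 -0.05 0 0 0 20" --pt "0 0 -0.03 0 0 0 20" --pt "0 0 -0.01 0 0 0 20" --pt "0 0 0 0 0 0 20" --pt "0 0 0 0 0 0 20"

```text
time: 9.82
eef_pos: [525.9, -74.2, 181.5]
orientation: [-3.14, 0.0, 1.227]
force: [0.0, -0.4, -4.7]
gripper_width: 0.346
gripper_force: 60.1
```

```bash
python3 - <<'E'
from h import *
s=sense();C=cam('wrist',s);b=snap('wrist','w3.png');print(s['eef_pos'],s['orientation'],s['force'],s['gripper_width'])
E
```

```text
[525.87766653 -74.17920973 181.48867136] [-3.14018063e+00  1.39920887e-04  1.22658598e+00] [ 0.00518392 -0.36996332 -4.70813736] 0.34602266394906783
```

View pics/w3.png

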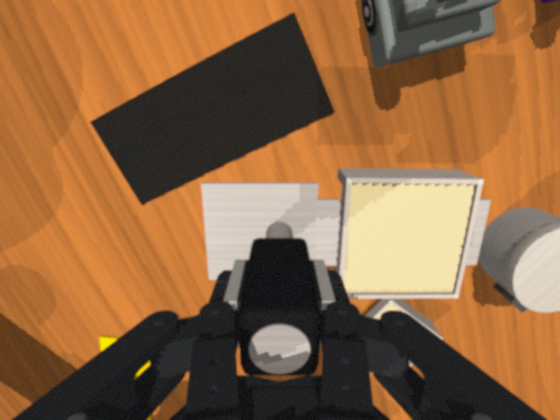

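The pan rides level on the blade, top corners about (340,178), (481,178), (460,298) and (338,298). Next: its offset in the tool frame and the carry moves.

```bash
cat >> h.py <<'E'
RACK=np.array([551.,286.5]);RY=.960
def bay(y): return RACK+y*np.array([-np.sin(RY),np.cos(RY)])
def panfit(s,b,z,roi=(325,150,520,320)):
    C=cam('wrist',s)
    m=cv2.inRange(cv2.cvtColor(b,cv2.COLOR_BGR2HSV),(15,30,140),(40,130,255))
    k=np.zeros_like(m);k[roi[1]:roi[3],roi[0]:roi[2]]=1
    c=max(cv2.findContours(m*k,cv2.RETR_EXTERNAL,cv2.CHAIN_APPROX_NONE)[0],key=cv2.contourArea)
    w=fr(s,onz(C,c[:,0].astype(float),z))
    return cv2.minAreaRect(w.astype(np.float32))
def plan(s,head,pw,pt):
    """turn + tool-axis shifts that bring tool-frame point pt (fwd,left) to world pw at heading head"""
    f=np.array([np.cos(head),np.sin(head)]);l=np.array([-f[1],f[0]])
    T=np.asarray(pw)-pt[0]*f-pt[1]*l;d=T-s['eef_pos'][:2]
    print('TCP',T.round(1),'rz %.3f  x %.4f  y %.4f'%(-(head-(s['orientation'][2]-np.pi/2))/(np.pi/4),d@l/500,d@f/500))
E
python3 - <<'E'
from h import *
s=sense();b=cv2.imread('pics/w3.png')
r=panfit(s,b,s['eef_pos'][2]-60.5+15);print(r)
C=cam('wrist',s);z=s['eef_pos'][2]-45.5
c=fr(s,onz(C,[(340,178),(481,178),(460,298),(338,298)],z));print(c.round(1),c.mean(0))
plan(s,RY,bay(-112),c.mean(0));plan(s,RY,bay(-112),np.array(r[0]))
E
```

```text
((80.53416442871094, -1.7826309204101562), (90.23583221435547, 87.16819763183594), 89.87165832519531)
[[ 36.1  37.9]
 [122.5  38.3]
 [125.2 -46.6]
 [ 40.  -45.8]] [80.96362776 -4.05537133]
TCP [593.  158.3] rz -1.661  x 0.1567  y 0.4578
TCP [595.1 157.3] rz -1.661  x 0.1522  y 0.4587
```

Request:
apply_moves --pt "0 0 0 0 0 -0.08 20" --pt "0 0 0 0 0 -0.14 20" --pt "0 0 0 0 0 -0.18 20" --pt "0 0 0 0 0 -0.2 20" --pt "0 0 0 0 0 -0.2 20" --pt "0 0 0 0 0 -0.2 20" --pt "0 0 0 0 0 -0.2 20" --pt "0 0 0 0 0 -0.18 20" --pt "0 0 0 0 0 -0.14 20" --pt "0 0 0 0 0 -0.1 20" --pt "0 0 0 0 0 -0.04 20" --pt "0 0 0 0 0 0 20"

```text
time: 11.38
eef_pos: [526.2, -74.3, 182.0]
orientation: [-3.141, -0.0, 2.529]
force: [-0.9, -0.5, -3.4]
gripper_width: 0.341
gripper_force: 60.0
```

Request:
apply_moves --pt "0.007 0.02 0 0 0 0 20" --pt "0.012 0.035 0 0 0 0 20" --pt "0.017 0.05 0 0 0 0 20" --pt "0.018 0.055 0 0 0 0 20" --pt "0.02 0.06 0 0 0 0 20" --pt "0.02 0.06 0 0 0 0 20" --pt "0.018 0.055 0 0 0 0 20" --pt "0.017 0.05 0 0 0 0 20" --pt "0.014 0.04 0 0 0 0 20" --pt "0.009 0.025 0 0 0 0 20" --pt "0.003 0.008 0 0 0 0 20" --pt "0 0 0 0 0 0 20"

```text
time: 12.88
eef_pos: [594.1, 157.5, 182.2]
orientation: [-3.141, -0.0, 2.53]
force: [0.6, 0.8, -4.5]
gripper_width: 0.344
gripper_force: 60.1
```

```bash
python3 - <<'E'
from h import *
s=sense();b=snap('wrist','w4.png');t=snap('top','t4.png');print(s['eef_pos'],s['orientation'],s['force'],s['gripper_width'])
print('pans');[print(r) for r in blobs(t,cam('top'),30,lo=(10,20,120),hi=(40,130,255),roi=(310,160,500,270))]
cv2.imwrite('pics/c4.png',np.hstack([b,cv2.resize(t[100:310,140:260],(240,420),interpolation=cv2.INTER_CUBIC)]))
E
```

```text
[594.13569773 157.50013651 182.21655096] [-3.14129489e+00 -1.10875257e-04  2.53019474e+00] [ 0.64401232  0.78500427 -4.47967332] 0.34374439702335297
pans
(497.5, -413.9, 88.0, 90.5, np.float64(0.302), [470.0, 232.0])
(586.7, -281.8, 87.5, 90.0, np.float64(0.555), [416.0, 199.0])
```

View pics/c4.png

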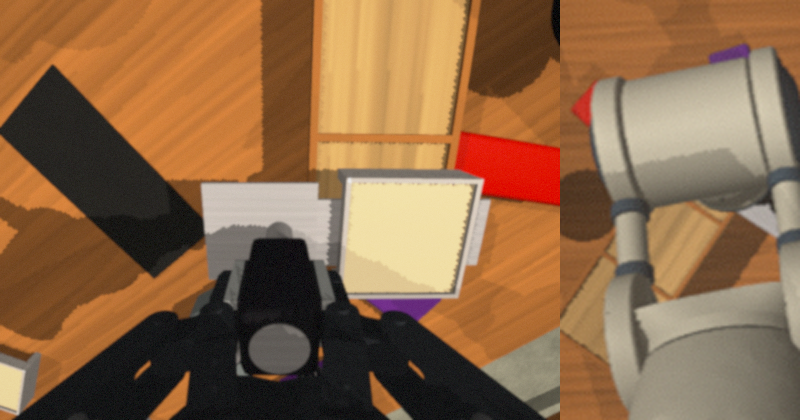

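Wrist view: the pan is over its bay. The first rib runs (317,136)–(458,139), and the lip's outer edge passes (316,30) and (311,165). I'll check these against the rack estimate.

```bash
python3 - <<'E'
from h import *
np.set_printoptions(precision=1,suppress=True)
s=sense();C=cam('wrist',s)
print('rib',fr(s,onz(C,[(318,136),(457,139)],74)),'lip outer',fr(s,onz(C,[(316,30),(312,165)],74)),'back outer',fr(s,onz(C,[(478,30),(452,165)],74)))
f=np.array([np.cos(RY),np.sin(RY)]);l=np.array([-f[1],f[0]])
print('pred rib, lip, back',fr(s,np.array([bay(-56)-52*f,bay(-56)+52*f,bay(0)-58*f,bay(0)+58*f])))
z=s['eef_pos'][2]-45.5
c=fr(s,onz(C,[(344,179),(484,180),(458,297),(340,297)],z));print(c,c.mean(0), 'bay',fr(s,[bay(-112)]))
E
```

```text
rib [[ 28.5  57.8]
 [137.2  56.3]] lip outer [[ 24.6 131.2]
 [ 24.6  35.4]] back outer [[140.5 133.3]
 [136.6  35.8]]
pred rib, lip, back [[ 29.2  53.6]
 [133.2  53.7]
 [ 23.2 109.6]
 [139.2 109.7]]
[[ 37.6  38.6]
 [123.9  38.3]
 [122.8 -44.6]
 [ 40.3 -43.7]] [81.2 -2.8] bay [[81.3 -2.3]]
```

Request:
apply_moves --pt "0.007 0 0.01 0 0 0 20" --pt "0 0 0.02 0 0 0 20" --pt "0 0 0.02 0 0 0 20" --pt "0 0 0.014 0 0 0 20" --pt "0 0 0.006 0 0 0 20" --pt "0 0 0.006 0 0 0 20" --pt "0 0 0.004 0 0 0 20" --pt "0 0 0.004 0 0 0 20" --pt "0 0 0 0 0 0 20" --pt "0 0 0 0 0 0 20"

```text
time: 14.22
eef_pos: [591.5, 159.8, 140.4]
orientation: [3.141, 0.0, 2.53]
force: [-0.3, 0.4, -1.9]
gripper_width: 0.347
gripper_force: 60.4
```

```bash
python3 - <<'E'
from h import *
np.set_printoptions(precision=1,suppress=True)
s=sense();b=snap('wrist','w5.png');print(s['eef_pos'],s['force'],s['torque'],s['gripper_width'])
cv2.imwrite('pics/c5.png',cv2.resize(b[100:310,280:560],(800,600),interpolation=cv2.INTER_CUBIC))
E
```

```text
[591.5 159.8 140.4] [-0.3  0.4 -1.9] [-0.   0.1 -0. ] 0.34689864798708275
```

View pics/c5.png

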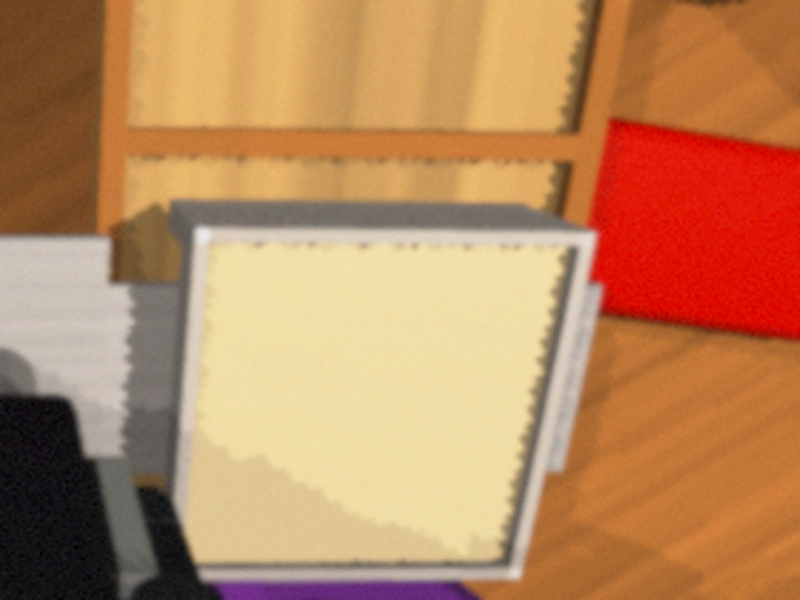

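The pan is seated in its bay with gaps of about 10 mm on each side, and the force is off the blade. I'll withdraw, raise and turn towards pan B.

Request:
apply_moves --pt "0 -0.01 0 0 0 0 20" --pt "0 -0.025 0 0 0 0 20" --pt "0 -0.04 0 0 0 0 20" --pt "0 -0.05 0 0 0 0 20" --pt "0 -0.06 0 0 0 0 20" --pt "0 -0.06 0 0 0 0 20" --pt "0 -0.05 0 0 0 0 20" --pt "0 -0.025 0 0 0 0 20" --pt "0 0 -0.04 0 0 0 20" --pt "0 0 -0.045 0 0 0 20" --pt "0 0 0 0 0 0 20"

```text
time: 15.65
eef_pos: [500.5, 28.6, 184.0]
orientation: [3.14, 0.003, 2.53]
force: [0.2, 0.3, -2.2]
gripper_width: 0.342
gripper_force: 60.4
```

Request:
apply_moves --pt "0 0 0 0 0 0.13 20" --pt "0 0 0 0 0 0.22 20" --pt "0 0 0 0 0 0.23 20" --pt "0 0 0 0 0 0.23 20" --pt "0 0 0 0 0 0.23 20" --pt "0 0 0 0 0 0.23 20" --pt "0 0 0 0 0 0.23 20" --pt "0 0 0 0 0 0.23 20" --pt "0 0 0 0 0 0.23 20" --pt "0 0 0 0 0 0.23 20" --pt "0 0 0 0 0 0.2 20" --pt "0 0 0 0 0 0.125 20"

```text
time: 17.15
eef_pos: [499.2, 28.8, 181.8]
orientation: [-3.141, 0.001, 0.551]
force: [-0.3, 0.0, -2.7]
gripper_width: 0.344
gripper_force: 60.4
```

```bash
python3 - <<'E'
from h import *
s=sense();print(s['time'],s['eef_pos'],s['orientation'],s['gripper_width'])
t=snap('top','t6.png');C=cam('top')
print('bench');[print(r) for r in blobs(t,C,30,lo=(10,20,120),hi=(40,130,255),roi=(310,160,500,270))]
print('deck');[print(r) for r in blobs(t,C,100,lo=(15,20,120),hi=(40,100,255),roi=(130,130,290,300))]
print('bay',bay(-112))
plan(s,-1.016,(586.6,-281.6),(60,85))
E
```

```text
17.15 [499.19527924  28.80746942 181.76950907] [-3.14095188e+00  7.91567804e-04  5.50952761e-01] 0.34399236787234366
bench
(428.9, -61.1, 35.7, 27.8, np.float64(1.541), [332.0, 264.0])
(497.8, -414.5, 88.1, 89.0, np.float64(0.294), [470.0, 232.0])
(538.0, -48.8, 79.5, 164.4, np.float64(1.536), [326.0, 221.0])
(586.6, -281.5, 87.4, 90.1, np.float64(0.555), [415.0, 199.0])
deck
(426.0, 145.3, 29.3, 61.6, np.float64(1.455), [248.0, 268.0])
(537.0, 79.8, 72.7, 145.9, np.float64(1.54), [275.0, 221.0])
(547.3, 136.5, 32.7, 144.8, np.float64(1.502), [251.0, 218.0])
(641.5, 225.4, 83.8, 87.4, np.float64(0.961), [214.0, 181.0])
bay [642.74945565 222.26576156]
TCP [ 482.7 -275.4] rz -0.005  x -0.3484  y 0.4998
```

Request:
apply_moves --pt "-0.018 0.025 0 0 0 0 20" --pt "-0.036 0.05 0 0 0 0 20" --pt "-0.04 0.06 0 0 0 0 20" --pt "-0.04 0.06 0 0 0 0 20" --pt "-0.04 0.06 0 0 0 0 20" --pt "-0.04 0.06 0 0 0 0 20" --pt "-0.04 0.06 0 0 0 0 20" --pt "-0.04 0.05 0 0 0 0 20" --pt "-0.036 0.05 0 0 0 0 20" --pt "-0.018 0.025 0 0 0 0 20" --pt "0 0 0 0 0 0 20"

```text
time: 18.58
eef_pos: [483.0, -276.3, 182.4]
orientation: [-3.141, 0.0, 0.555]
force: [0.5, -0.4, -1.4]
gripper_width: 0.345
gripper_force: 60.4
```

```bash
cat >> h.py <<'E'
def look(f):
    np.set_printoptions(precision=2,suppress=True)
    s=sense();C=cam('wrist',s);b=snap('wrist',f);print(s['time'],s['eef_pos'],s['orientation'],s['force'],s['gripper_width'])
    for nm,lo,hi,z in(('cream',(15,35,130),(40,130,255),30),('steel',(0,0,120),(180,25,255),s['eef_pos'][2]-57.5)):
        m=cv2.inRange(cv2.cvtColor(b,cv2.COLOR_BGR2HSV),lo,hi)
        m=cv2.morphologyEx(m,cv2.MORPH_OPEN,np.ones((3,3)))
        for c in cv2.findContours(m,cv2.RETR_EXTERNAL,cv2.CHAIN_APPROX_NONE)[0]:
            if cv2.contourArea(c)<1500: continue
            w=fr(s,onz(C,c[:,0].astype(float),z)).astype(np.float32);r=cv2.minAreaRect(w)
            print(nm,np.array(r[0]),np.array(r[1]),round(r[2],1),'px',c[:,0].min(0),c[:,0].max(0),'minmax',w.min(0),w.max(0))
    return s
E
python3 - <<'E'
from h import *
look('w7.png')
E
```

```text
18.575 [ 483.01 -276.3   182.39] [-3.14  0.    0.55] [ 0.47 -0.43 -1.44] 0.3449577440499042
cream [60.28 81.45] [82.48 81.26] 0.5 px [300  52] [397 149] minmax [19.15 40.64] [101.26 122.41]
```

Request:
apply_moves --pt "0.0115 -0.019 0 0 0 0 20" --pt "0.02 -0.04 0 0 0 0 20" --pt "0.03 -0.05 0 0 0 0 20" --pt "0.03 -0.05 0 0 0 0 20" --pt "0.03 -0.05 0 0 0 0 20" --pt "0.03 -0.04 0 0 0 0 20" --pt "0.02 -0.03 0 0 0 0 20" --pt "0 0 0 0 0 0 20"

```text
time: 19.62
eef_pos: [482.5, -109.9, 182.9]
orientation: [-3.141, 0.0, 0.557]
force: [-0.8, -0.3, -1.9]
gripper_width: 0.346
gripper_force: 60.4
```

Request:
apply_moves --pt "0 0 0.03 0 0 0 20" --pt "0 0 0.05 0 0 0 20" --pt "0 0 0.05 0 0 0 20" --pt "0 0 0.05 0 0 0 20" --pt "0 0 0.03 0 0 0 20" --pt "0 0 0.019 0 0 0 20" --pt "0 0 0 0 0 0 20" --pt "0 0 0 0 0 0 20"

```text
time: 20.62
eef_pos: [483.1, -111.9, 68.8]
orientation: [3.141, -0.0, 0.555]
force: [-0.1, -0.1, -2.0]
gripper_width: 0.34
gripper_force: 60.2
```

```bash
python3 - <<'E'
from h import *
s=look('w8.png')
# B centre (60.28,81.45) from earlier pose in present frame
th=.5546-np.pi/2;p=np.array([483.01,-276.3])+60.28*np.array([np.cos(th),np.sin(th)])+81.45*np.array([-np.sin(th),np.cos(th)])
print(p,fr(s,[p]))
E
```

```text
20.625 [ 483.11 -111.89   68.79] [ 3.14 -0.    0.55] [-0.11 -0.1  -2.02] 0.3397169700449499
cream [166.87  -7.36] [29.37 82.92] 16.5 px [517 187] [559 299] minmax [160.84 -43.93] [192.74  34.66]
steel [45.56 -2.16] [188.33  67.63] 0.2 px [203 184] [487 277] minmax [-48.57 -36.35] [139.65  31.35]
[ 584.   -284.65] [[200.   -5.3]]
```

Request:
apply_moves --pt "0 0.03 0 0 0 0 20" --pt "0 0.05 0 0 0 0 20" --pt "0 0.05 0 0 0 0 20" --pt "0 0.05 0 0 0 0 20" --pt "0 0.035 0 0 0 0 20" --pt "0 0.018 0 0 0 0 20" --pt "0 0 0 0 0 0 20"

```text
time: 21.55
eef_pos: [544.2, -210.9, 68.2]
orientation: [-3.142, 0.0, 0.555]
force: [0.2, 0.6, -2.3]
gripper_width: 0.344
gripper_force: 60.4
```

Request:
apply_moves --pt "0 0 -0.006 0 0 0 20" --pt "0 0 -0.006 0 0 0 20" --pt "0 0 -0.006 0 0 0 20" --pt "0 0 -0.012 0 0 0 20" --pt "0 0 -0.02 0 0 0 20" --pt "0 0 -0.04 0 0 0 20" --pt "0 0 -0.05 0 0 0 20" --pt "0 0 -0.05 0 0 0 20" --pt "0 0 -0.04 0 0 0 20" --pt "0 0 -0.02 0 0 0 20" --pt "0 0 0 0 0 0 20" --pt "0 0 0 0 0 0 20"

```text
time: 23.05
eef_pos: [543.8, -210.5, 192.5]
orientation: [-3.141, 0.001, 0.555]
force: [-0.5, -0.6, -5.2]
gripper_width: 0.343
gripper_force: 60.2
```

```bash
cat >> h.py <<'E'
def carried(f,bays):
    s=sense();b=snap('wrist',f);print(s['time'],s['eef_pos'],s['orientation'],s['force'],s['gripper_width'])
    m=cv2.inRange(cv2.cvtColor(b,cv2.COLOR_BGR2HSV),(15,35,130),(40,130,255));m[:,:325]=0;m[:140]=0;m[320:]=0;m[:,520:]=0
    m=cv2.morphologyEx(m,cv2.MORPH_OPEN,np.ones((5,5)))
    c=max(cv2.findContours(m,cv2.RETR_EXTERNAL,cv2.CHAIN_APPROX_NONE)[0],key=cv2.contourArea)
    r=cv2.minAreaRect(fr(s,onz(cam('wrist',s),c[:,0].astype(float),s['eef_pos'][2]-45.5)).astype(np.float32))
    print(r, c[:,0].min(0),c[:,0].max(0)); plan(s,RY,bay(bays),np.array(r[0])); return s
E
python3 - <<'E'
from h import *
carried('w9.png',0)
E
```

```text
23.05 [ 543.80691809 -210.48161604  192.53117663] [-3.14053669e+00  5.91867939e-04  5.55049712e-01] [-0.48374269 -0.61896886 -5.20355901] 0.3430678722712586
((83.53689575195312, -3.115570068359375), (78.65177154541016, 77.5434341430664), 0.24257346987724304) [347 182] [476 292]
TCP [500.5 219.9] rz -2.516  x 0.5645  y 0.6554
```

Request:
apply_moves --pt "0 0 0 0 0 -0.08 20" --pt "0 0 0 0 0 -0.15 20" --pt "0 0 0 0 0 -0.2 20" --pt "0 0 0 0 0 -0.23 20" --pt "0 0 0 0 0 -0.23 20" --pt "0 0 0 0 0 -0.23 20" --pt "0 0 0 0 0 -0.23 20" --pt "0 0 0 0 0 -0.23 20" --pt "0 0 0 0 0 -0.23 20" --pt "0 0 0 0 0 -0.23 20" --pt "0 0 0 0 0 -0.2 20" --pt "0 0 0 0 0 -0.14 20"

```text
time: 24.6
eef_pos: [543.9, -210.7, 192.5]
orientation: [-3.141, -0.001, 2.429]
force: [-0.9, -0.3, -4.5]
gripper_width: 0.345
gripper_force: 60.2
```

Request:
apply_moves --pt "0 0 0 0 0 -0.1 20" --pt "0 0 0 0 0 -0.036 20" --pt "0 0 0 0 0 0 20" --pt "0.0095 0.0109 0 0 0 0 20" --pt "0.019 0.0218 0 0 0 0 20" --pt "0.0285 0.0328 0 0 0 0 20" --pt "0.038 0.0437 0 0 0 0 20" --pt "0.0473 0.0546 0 0 0 0 20" --pt "0.0473 0.0546 0 0 0 0 20" --pt "0.0473 0.0546 0 0 0 0 20" --pt "0.0473 0.0546 0 0 0 0 20"

```text
time: 25.98
eef_pos: [520.8, 7.4, 193.4]
orientation: [3.141, -0.0, 2.532]
force: [1.1, 0.1, -4.4]
gripper_width: 0.346
gripper_force: 60.1
```

Request:
apply_moves --pt "0.0473 0.0546 0 0 0 0 20" --pt "0.0473 0.0546 0 0 0 0 20" --pt "0.0473 0.0546 0 0 0 0 20" --pt "0.0473 0.0546 0 0 0 0 20" --pt "0.038 0.0437 0 0 0 0 20" --pt "0.0285 0.0328 0 0 0 0 20" --pt "0.019 0.0218 0 0 0 0 20" --pt "0.0095 0.0109 0 0 0 0 20" --pt "0 0 0 0 0 0 20" --pt "0 0 0 0 0 0 20"

```text
time: 27.22
eef_pos: [499.2, 220.1, 193.2]
orientation: [-3.141, -0.0, 2.531]
force: [-0.4, 0.4, -4.4]
gripper_width: 0.352
gripper_force: 60.2
```

```bash
python3 - <<'E'
from h import *
carried('w10.png',0)
E
```

```text
27.225 [499.1605259  220.0775131  193.23743447] [-3.14133525e+00 -4.73998814e-06  2.53056447e+00] [-0.43241663  0.44264066 -4.41868349] 0.35179154681976876
((81.0373764038086, -2.1397705078125), (77.36679077148438, 79.3986587524414), 0.3755689859390259) [345 181] [475 294]
TCP [502.8 221.3] rz -0.000  x -0.0045  y 0.0062
```

View pics/w10.png

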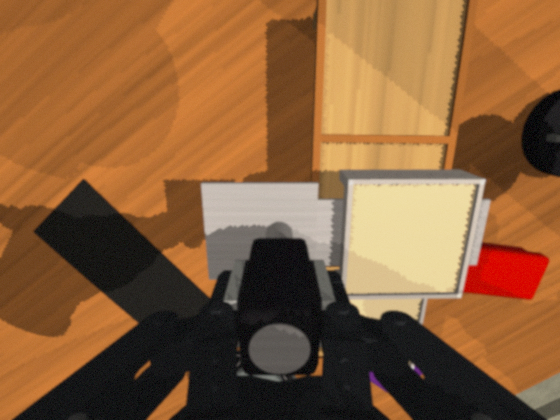

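Wrist view: the pan top corners are (345,181), (485,180), (462,297) and (342,297). The second rib runs (320,136)–(452,140), with the lip's outer edge at (315,165) and the back edge at (447,168).

```bash
python3 - <<'E'
from h import *
np.set_printoptions(precision=1,suppress=True)
s=sense();C=cam('wrist',s)
print('rib',fr(s,onz(C,[(320,136),(452,140)],74)),'lip,back outer',fr(s,onz(C,[(315,165),(447,168)],74)))
c=fr(s,onz(C,[(345,181),(485,180),(462,297),(342,297)],s['eef_pos'][2]-45.5));print(c.mean(0),'bay',fr(s,[bay(0)]))
E
```

```text
rib [[ 31.5  56.7]
 [139.3  54.3]] lip,back outer [[ 28.3  33.3]
 [138.8  31.2]]
[82.6 -3.2] bay [[84.1 -4.3]]
```

Request:
apply_moves --pt "0.003 0.002 0.012 0 0 0 20" --pt "0 0 0.025 0 0 0 20" --pt "0 0 0.025 0 0 0 20" --pt "0 0 0.016 0 0 0 20" --pt "0 0 0.008 0 0 0 20" --pt "0 0 0.006 0 0 0 20" --pt "0 0 0.006 0 0 0 20" --pt "0 0 0.004 0 0 0 20" --pt "0 0 0.004 0 0 0 20" --pt "0 0 0 0 0 0 20" --pt "0 0 0 0 0 0 20"

```text
time: 28.65
eef_pos: [498.5, 222.3, 140.4]
orientation: [3.141, 0.0, 2.531]
force: [0.2, -0.4, -2.0]
gripper_width: 0.343
gripper_force: 60.5
```

```bash
python3 - <<'E'
from h import *
s=sense();print(s['eef_pos'],s['force'],s['torque'])
E
```

```text
[498.53623378 222.32193901 140.37677435] [ 0.17935095 -0.41116118 -1.98840009] [-0.02943895  0.05122038  0.00336364]
```

Request:
apply_moves --pt "0 -0.01 0 0 0 0 20" --pt "0 -0.025 0 0 0 0 20" --pt "0 -0.04 0 0 0 0 20" --pt "0 -0.05 0 0 0 0 20" --pt "0 -0.06 0 0 0 0 20" --pt "0 -0.06 0 0 0 0 20" --pt "0 -0.05 0 0 0 0 20" --pt "0 -0.025 0 0 0 0 20" --pt "0 0 -0.04 0 0 0 20" --pt "0 0 -0.045 0 0 0 20" --pt "0 0 0 0 0 0.13 20" --pt "0 0 0 0 0 0.2 20"

```text
time: 30.15
eef_pos: [407.0, 91.2, 183.1]
orientation: [3.141, 0.001, 2.268]
force: [-0.1, -0.2, -1.8]
gripper_width: 0.344
gripper_force: 60.5
```

Request:
apply_moves --pt "0 0 0 0 0 0.23 20" --pt "0 0 0 0 0 0.23 20" --pt "0 0 0 0 0 0.23 20" --pt "0 0 0 0 0 0.23 20" --pt "0 0 0 0 0 0.23 20" --pt "0 0 0 0 0 0.23 20" --pt "0 0 0 0 0 0.23 20" --pt "0 0 0 0 0 0.23 20" --pt "0 0 0 0 0 0.23 20" --pt "0 0 0 0 0 0.23 20" --pt "0 0 0 0 0 0.14 20" --pt "0 0 0 0 0 0.085 20"

```text
time: 31.65
eef_pos: [406.8, 91.2, 182.8]
orientation: [-3.142, -0.0, 0.286]
force: [-0.7, -0.8, -1.9]
gripper_width: 0.346
gripper_force: 60.5
```

```bash
python3 - <<'E'
from h import *
s=sense();print(s['time'],s['eef_pos'],s['orientation'],s['gripper_width'])
t=snap('top','t11.png');C=cam('top')
print('bench');[print(r) for r in blobs(t,C,30,lo=(15,30,120),hi=(40,130,255),roi=(310,160,500,270))]
print('deck');[print(r) for r in blobs(t,C,100,lo=(20,20,120),hi=(40,100,255),roi=(130,130,290,300))]
print('bay',bay(-112),bay(0))
plan(s,-1.275,(497.6,-414.2),(60,85))
E
```

```text
31.65 [406.78158869  91.23140672 182.84473086] [-3.14155652e+00 -3.10489854e-04  2.85816213e-01] 0.3459168977575235
bench
(497.4, -414.0, 81.6, 82.3, np.float64(0.303), [470.0, 232.0])
deck
(389.3, 243.1, 71.8, 30.5, np.float64(0.045), [208.0, 284.0])
(404.7, 139.2, 164.0, 107.5, np.float64(1.545), [248.0, 276.0])
(551.4, 289.0, 79.2, 79.0, np.float64(0.962), [188.0, 218.0])
(626.2, 239.0, 72.5, 35.7, np.float64(0.937), [207.0, 187.0])
bay [642.74945565 222.26576156] [551.  286.5]
TCP [ 398.8 -381.6] rz -0.013  x -0.2909  y 0.8999
```

Request:
apply_moves --pt "-0.0125 0.03 0 0 0 -0.019 20" --pt "-0.02 0.06 0 0 0 0 20" --pt "-0.03 0.09 0 0 0 0 20" --pt "-0.03 0.09 0 0 0 0 20" --pt "-0.03 0.09 0 0 0 0 20" --pt "-0.03 0.09 0 0 0 0 20" --pt "-0.03 0.09 0 0 0 0 20" --pt "-0.03 0.09 0 0 0 0 20" --pt "-0.03 0.09 0 0 0 0 20" --pt "-0.02 0.09 0 0 0 0 20" --pt "-0.015 0.06 0 0 0 0 20" --pt "-0.0135 0.03 0 0 0 0 20"

```text
time: 33.2
eef_pos: [402.2, -383.1, 182.6]
orientation: [3.141, -0.0, 0.304]
force: [0.4, 0.2, -1.8]
gripper_width: 0.341
gripper_force: 60.5
```

Request:
apply_moves --pt "0 0 0 0 0 0 20" --pt "0 0 0 0 0 0 20"

```text
time: 33.45
eef_pos: [402.1, -380.6, 182.7]
orientation: [-3.141, 0.0, 0.304]
force: [0.2, 0.2, -2.0]
gripper_width: 0.344
gripper_force: 60.5
```

```bash
python3 - <<'E'
from h import *
look('w12.png')
E
```

```text
33.45 [ 402.06 -380.55  182.69] [-3.14  0.    0.3 ] [ 0.15  0.21 -1.99] 0.3437739456520391
cream [62.17 77.6 ] [82.58 82.58] 89.5 px [301  57] [398 154] minmax [20.63 36.29] [103.57 118.64]
```

Request:
apply_moves --pt "0.011 -0.018 0 0 0 0 20" --pt "0.02 -0.038 0 0 0 0 20" --pt "0.03 -0.05 0 0 0 0 20" --pt "0.03 -0.05 0 0 0 0 20" --pt "0.03 -0.05 0 0 0 0 20" --pt "0.025 -0.04 0 0 0 0 20" --pt "0.018 -0.03 0 0 0 0 20" --pt "0 0 0 0 0 0 20"

```text
time: 34.5
eef_pos: [439.3, -223.9, 182.9]
orientation: [-3.141, 0.0, 0.306]
force: [-0.2, -0.8, -2.4]
gripper_width: 0.344
gripper_force: 60.5
```

Request:
apply_moves --pt "0 0 0.03 0 0 0 20" --pt "0 0 0.05 0 0 0 20" --pt "0 0 0.05 0 0 0 20" --pt "0 0 0.05 0 0 0 20" --pt "0 0 0.03 0 0 0 20" --pt "0 0 0.018 0 0 0 20" --pt "0 0 0 0 0 0 20" --pt "0 0 0 0 0 0 20"

```text
time: 35.5
eef_pos: [439.5, -225.8, 69.3]
orientation: [3.141, -0.001, 0.304]
force: [-0.1, -0.3, -1.9]
gripper_width: 0.344
gripper_force: 60.3
```

```bash
python3 - <<'E'
from h import *
s=look('w13.png')
th=.304-np.pi/2;p=np.array([402.06,-380.55])+62.17*np.array([np.cos(th),np.sin(th)])+77.6*np.array([-np.sin(th),np.cos(th)])
print(p,fr(s,[p]))
E
```

```text
35.5 [ 439.49 -225.76   69.29] [ 3.14 -0.    0.3 ] [-0.05 -0.26 -1.95] 0.3443517203670985
cream [166.58  -3.57] [29.18 78.45] 16.5 px [517 185] [559 292] minmax [158.63 -38.61] [191.57  35.95]
[ 494.71 -416.64] [[198.66  -4.36]]
```

Request:
apply_moves --pt "0 0.03 0 0 0 0 20" --pt "0 0.05 0 0 0 0 20" --pt "0 0.05 0 0 0 0 20" --pt "0 0.05 0 0 0 0 20" --pt "0 0.032 0 0 0 0 20" --pt "0 0.016 0 0 0 0 20" --pt "0 0 0 0 0 0 20"

```text
time: 36.42
eef_pos: [473.3, -334.4, 68.7]
orientation: [-3.141, 0.0, 0.303]
force: [-0.1, -0.8, -2.8]
gripper_width: 0.341
gripper_force: 60.5
```

Request:
apply_moves --pt "0 0 -0.006 0 0 0 20" --pt "0 0 -0.006 0 0 0 20" --pt "0 0 -0.006 0 0 0 20" --pt "0 0 -0.012 0 0 0 20" --pt "0 0 -0.02 0 0 0 20" --pt "0 0 -0.04 0 0 0 20" --pt "0 0 -0.05 0 0 0 20" --pt "0 0 -0.05 0 0 0 20" --pt "0 0 -0.04 0 0 0 20" --pt "0 0 -0.02 0 0 0 20" --pt "0 0 0 0 0 0 20" --pt "0 0 0 0 0 0 20"

```text
time: 37.92
eef_pos: [473.0, -334.0, 193.0]
orientation: [-3.141, 0.001, 0.304]
force: [-0.3, -0.1, -3.5]
gripper_width: 0.343
gripper_force: 60.2
```

```bash
python3 - <<'E'
from h import *
carried('w14.png',112)
E
```

```text
37.925 [ 472.98426852 -333.9541282   193.02702804] [-3.14052758e+00  6.52029253e-04  3.03701307e-01] [-0.34110228 -0.12437886 -3.45985569] 0.3425565974251436
((84.9808578491211, -0.9953422546386719), (77.98844146728516, 73.67306518554688), 0.20011399686336517) [347 182] [479 288]
TCP [409.7 281.7] rz -2.836  x 0.8099  y 0.9361
```

Request:
apply_moves --pt "0 0 0 0 0 -0.08 20" --pt "0 0 0 0 0 -0.15 20" --pt "0 0 0 0 0 -0.2 20" --pt "0 0 0 0 0 -0.23 20" --pt "0 0 0 0 0 -0.23 20" --pt "0 0 0 0 0 -0.23 20" --pt "0 0 0 0 0 -0.23 20" --pt "0 0 0 0 0 -0.23 20" --pt "0 0 0 0 0 -0.23 20" --pt "0 0 0 0 0 -0.23 20" --pt "0 0 0 0 0 -0.23 20" --pt "0 0 0 0 0 -0.23 20"

```text
time: 39.48
eef_pos: [473.0, -334.1, 193.0]
orientation: [-3.141, -0.001, 2.273]
force: [0.4, -0.3, -3.6]
gripper_width: 0.343
gripper_force: 60.2
```

Request:
apply_moves --pt "0 0 0 0 0 -0.17 20" --pt "0 0 0 0 0 -0.11 20" --pt "0 0 0 0 0 -0.056 20" --pt "0 0 0 0 0 0 20" --pt "0.0096 0.011 0 0 0 0 20" --pt "0.0192 0.0221 0 0 0 0 20" --pt "0.0288 0.0331 0 0 0 0 20" --pt "0.0384 0.0442 0 0 0 0 20" --pt "0.048 0.0552 0 0 0 0 20" --pt "0.048 0.0552 0 0 0 0 20" --pt "0.048 0.0552 0 0 0 0 20"

```text
time: 40.85
eef_pos: [453.3, -150.0, 193.9]
orientation: [3.141, -0.0, 2.531]
force: [1.0, 0.1, -4.2]
gripper_width: 0.34
gripper_force: 60.2
```

Request:
apply_moves --pt "0.048 0.0552 0 0 0 0 20" --pt "0.048 0.0552 0 0 0 0 20" --pt "0.048 0.0552 0 0 0 0 20" --pt "0.048 0.0552 0 0 0 0 20" --pt "0.048 0.0552 0 0 0 0 20" --pt "0.048 0.0552 0 0 0 0 20" --pt "0.048 0.0552 0 0 0 0 20" --pt "0.048 0.0552 0 0 0 0 20" --pt "0.048 0.0552 0 0 0 0 20" --pt "0.048 0.0552 0 0 0 0 20"

```text
time: 42.1
eef_pos: [414.0, 213.0, 193.9]
orientation: [-3.142, -0.0, 2.532]
force: [0.9, 0.2, -3.8]
gripper_width: 0.346
gripper_force: 60.2
```

Request:
apply_moves --pt "0.0384 0.0442 0 0 0 0 20" --pt "0.0288 0.0331 0 0 0 0 20" --pt "0.0192 0.0221 0 0 0 0 20" --pt "0.0096 0.011 0 0 0 0 20" --pt "0 0 0 0 0 0 20" --pt "0 0 0 0 0 0 20"

```text
time: 42.85
eef_pos: [408.0, 283.5, 193.8]
orientation: [-3.141, 0.0, 2.531]
force: [0.9, -0.0, -3.4]
gripper_width: 0.344
gripper_force: 60.3
```

```bash
python3 - <<'E'
from h import *
carried('w15.png',112)
E
```

```text
42.85 [407.97621411 283.51057753 193.76102334] [-3.14131172e+00  5.41570423e-06  2.53060828e+00] [ 0.86516097 -0.01230342 -3.42884915] 0.34380746660322337
((81.92306518554688, -2.151611328125), (79.71703338623047, 77.79256439208984), 89.92447662353516) [346 181] [476 294]
TCP [410.5 284.9] rz -0.000  x -0.0026  y 0.0051
```

View pics/w15.png

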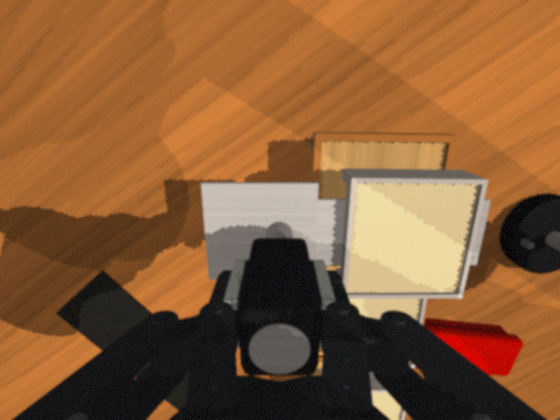

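The view matches the previous bay: the end lip is at v≈136 and the pan corners are (346,180)–(463,297). I'll lower, release and withdraw.

Request:
apply_moves --pt "0.002 0.002 0.012 0 0 0 20" --pt "0 0 0.025 0 0 0 20" --pt "0 0 0.025 0 0 0 20" --pt "0 0 0.016 0 0 0 20" --pt "0 0 0.008 0 0 0 20" --pt "0 0 0.006 0 0 0 20" --pt "0 0 0.006 0 0 0 20" --pt "0 0 0.005 0 0 0 20" --pt "0 0 0.004 0 0 0 20" --pt "0 0 0 0 0 0 20" --pt "0 0 0 0 0 0 20"

```text
time: 44.28
eef_pos: [407.9, 285.5, 140.4]
orientation: [3.141, 0.0, 2.531]
force: [-0.6, -0.1, -2.5]
gripper_width: 0.341
gripper_force: 60.5
```

```bash
python3 - <<'E'
from h import *
s=sense();print(s['eef_pos'],s['force'],s['torque'])
E
```

```text
[407.85096349 285.50449576 140.38030495] [-0.56911639 -0.09942227 -2.53460343] [-0.00571563  0.00299931 -0.03429144]
```

Request:
apply_moves --pt "0 -0.01 0 0 0 0 20" --pt "0 -0.025 0 0 0 0 20" --pt "0 -0.04 0 0 0 0 20" --pt "0 -0.05 0 0 0 0 20" --pt "0 -0.05 0 0 0 0 20" --pt "0 -0.05 0 0 0 0 20" --pt "0 -0.035 0 0 0 0 20" --pt "0 0 -0.04 0 0 0 20" --pt "0 0 -0.045 0 0 0 20" --pt "0 0 0 0 0 0 20"

```text
time: 45.52
eef_pos: [333.9, 179.0, 183.8]
orientation: [3.139, 0.002, 2.531]
force: [-0.2, 0.3, -2.0]
gripper_width: 0.343
gripper_force: 60.5
```

Request:
apply_moves --pt "0 0 0 0 0 0.1 20" --pt "0 0 0 0 0 0.18 20" --pt "0 0 0 0 0 0.2 20" --pt "0 0 0 0 0 0.2 20" --pt "0 0 0 0 0 0.2 20" --pt "0 0 0 0 0 0.15 20" --pt "0 0 0 0 0 0.08 20" --pt "0 0 0 0 0 0 20" --pt "0 0 0 0 0 0 20"

```text
time: 46.65
eef_pos: [333.0, 178.8, 182.4]
orientation: [-3.141, 0.0, 1.661]
force: [0.2, 0.8, -2.1]
gripper_width: 0.349
gripper_force: 60.6
```

```bash
python3 - <<'E'
from h import *
s=sense();print(s['time'],s['eef_pos'],s['orientation'],s['gripper_width'])
plan(s,1.659-np.pi/2,(441,11),(0,0))
E
```

```text
46.65 [333.00868866 178.82909589 182.39843342] [-3.14106712e+00  1.29051371e-04  1.66084824e+00] 0.34917277743830677
TCP [441.  11.] rz 0.002  x -0.3534  y 0.1856
```

Request:
apply_moves --pt "-0.0234 0.0126 0 0 0 0 20" --pt "-0.04 0.021 0 0 0 0 20" --pt "-0.06 0.0315 0 0 0 0 20" --pt "-0.06 0.0315 0 0 0 0 20" --pt "-0.06 0.0315 0 0 0 0 20" --pt "-0.06 0.0315 0 0 0 0 20" --pt "-0.03 0.016 0 0 0 0 20" --pt "-0.02 0.01 0 0 0 0 20" --pt "0 0 0 0 0 0 20" --pt "0 0 0 0 0 0 20"

```text
time: 47.9
eef_pos: [440.7, 11.7, 182.7]
orientation: [-3.141, -0.0, 1.66]
force: [-0.8, -0.7, -2.1]
gripper_width: 0.345
gripper_force: 60.6
```

Request:
apply_moves --pt "0 0 0.04 0 0 0 20" --pt "0 0 0.06 0 0 0 20" --pt "0 0 0.05 0 0 0 20" --pt "0 0 0.04 0 0 0 20" --pt "0 0 0.02 0 0 0 20" --pt "0 0 0.01 0 0 0 20" --pt "0 0 0 0 0 0 20" --pt "0 0 0 0 0 0 20"

```text
time: 48.9
eef_pos: [441.6, 11.1, 73.3]
orientation: [3.141, 0.0, 1.659]
force: [0.5, 0.6, -2.7]
gripper_width: 0.346
gripper_force: 60.5
```

```bash
python3 - <<'E'
from h import *
s=look('w16.png')
plan(s,1.659-np.pi/2,(441,11),(0,0))
t=snap('top','t16.png');C=cam('top')
print('deck');[print(r) for r in blobs(t,C,100,lo=(20,20,120),hi=(40,100,255),roi=(130,130,290,300))]
print(bay(-112),bay(0),bay(112))
print('mat TL,TR,BR px pred',proj(cam('wrist',s),[[592.7,67.5,3],[599,-21.2,3],[376.5,48.3,3]]))
E
```

```text
48.9 [441.6   11.15  73.28] [3.14 0.   1.66] [ 0.53  0.56 -2.74] 0.3463969349683109
TCP [441.  11.] rz 0.000  x -0.0002  y -0.0012
deck
(418.0, 62.7, 31.3, 42.9, np.float64(1.54), [283.0, 270.0])
(456.7, 328.0, 27.0, 53.3, np.float64(1.174), [172.0, 257.0])
(462.9, 381.9, 36.3, 64.0, np.float64(1.388), [152.0, 255.0])
(456.2, 95.0, 26.1, 80.7, np.float64(1.452), [269.0, 254.0])
(553.9, 274.6, 75.9, 78.5, np.float64(0.977), [197.0, 215.0])
(636.7, 230.6, 76.2, 62.7, np.float64(0.954), [212.0, 183.0])
[642.75 222.27] [551.  286.5] [459.25 350.73]
mat TL,TR,BR px pred [[507.56 164.02]
 [479.75 278.59]
 [188.21 163.13]]
```

```bash
python3 - <<'E'
from h import *
t=cv2.imread('pics/t16.png');a=snap('scene','s16.png')
cv2.imwrite('pics/c16.png',np.hstack([cv2.resize(t[140:290,130:265],(400,444),interpolation=cv2.INTER_CUBIC),cv2.resize(a[185:310,310:440],(400,444),interpolation=cv2.INTER_CUBIC)]))
E
```

```text
(no output)
```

View pics/c16.png

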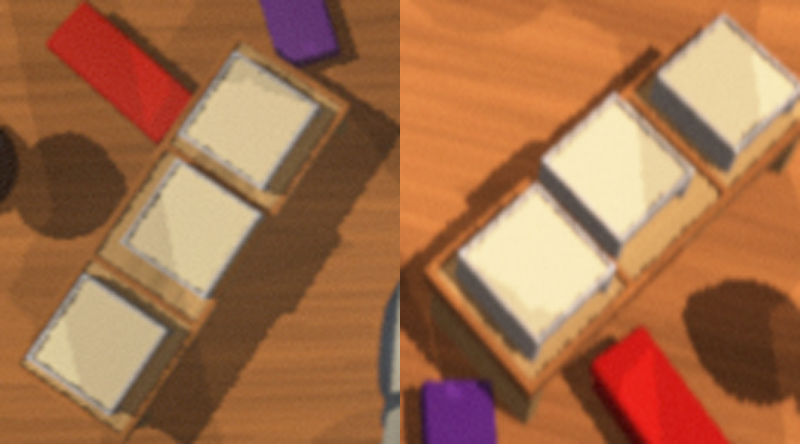

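The crop shows the middle pan has been knocked toward the lip by about 10 mm in x and y, possibly onto it. I'll go back with the spatula, check it from the wrist and reseat it.

Request:
apply_moves --pt "0 0 -0.03 0 0 0 20" --pt "0 0 -0.05 0 0 0 20" --pt "0 0 -0.06 0 0 0 20" --pt "0 0 -0.06 0 0 0 20" --pt "0 0 -0.04 0 0 0 20" --pt "0 0 0 0 0 -0.117 20" --pt "0 0 0 0 0 -0.2 20" --pt "0 0 0 0 0 -0.2 20" --pt "0 0 0 0 0 -0.2 20" --pt "0 0 0 0 0 -0.2 20" --pt "0 0 0 0 0 -0.2 20" --pt "0 0 0 0 0 0 20"

```text
time: 50.55
eef_pos: [441.2, 11.1, 192.9]
orientation: [3.141, 0.0, 2.536]
force: [0.3, -0.9, -1.8]
gripper_width: 0.342
gripper_force: 60.6
```

Request:
apply_moves --pt "-0.004 0.03 0 0 0 0 20" --pt "-0.008 0.06 0 0 0 0 20" --pt "-0.01 0.07 0 0 0 0 20" --pt "-0.01 0.07 0 0 0 0 20" --pt "-0.01 0.07 0 0 0 0 20" --pt "-0.006 0.06 0 0 0 0 20" --pt "-0.004 0.03 0 0 0 0 20" --pt "0 0 0 0 0 0 20" --pt "0 0 0 0 0 0 20"

```text
time: 51.68
eef_pos: [573.0, 156.3, 192.7]
orientation: [-3.141, -0.0, 2.536]
force: [-0.2, -0.4, -2.8]
gripper_width: 0.341
gripper_force: 60.6
```

```bash
sed -i "s/def look(f):/def look(f,zp=30):/; s/(40,130,255),30)/(40,130,255),zp)/" h.py; python3 - <<'E'
from h import *
s=look('w17.png',100)
b=cv2.imread('pics/w17.png')
print('B pred',fr(s,[(553.9,274.6),bay(0)]), 'px',proj(cam('wrist',s),[[553.9,274.6,100]]))
E
```

```text
51.675 [572.98 156.25 192.68] [-3.14 -0.    2.54] [-0.18 -0.44 -2.76] 0.34095686984632845
cream [ 247.41 -166.03] [75.44 69.13] 34.6 px [486 333] [559 400] minmax [ 198.12 -201.55] [ 281.72 -117.72]
cream [83.84 84.7 ] [79.46 79.12] 89.9 px [342  37] [463 156] minmax [44.21 45.04] [123.46 124.47]
B pred [[86.42 83.08]
 [94.55 92.24]] px [[404.1  102.17]]
```

View pics/w17.png

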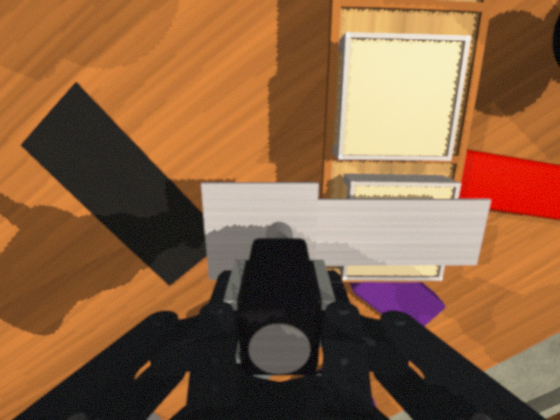

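Wrist view: the middle pan (345–468, 35–158) lies square to the rack, close to the lip and the lower rib. A keystone check will show whether it is level.

```bash
cat > kq.py <<'E'
from h import *
from scipy.optimize import least_squares
def tilt(f,s,roi,cen,half=39.5,z=100):
    b=cv2.imread(f);C=cam('wrist',s)
    m=cv2.inRange(cv2.cvtColor(b,cv2.COLOR_BGR2HSV),(15,35,130),(40,130,255))
    k=np.zeros_like(m);k[roi[1]:roi[3],roi[0]:roi[2]]=1;m=cv2.morphologyEx(m*k,cv2.MORPH_CLOSE,np.ones((5,5)))
    c=max(cv2.findContours(m,cv2.RETR_EXTERNAL,cv2.CHAIN_APPROX_NONE)[0],key=cv2.contourArea)[:,0]
    w=fr(s,onz(C,c.astype(float),z));r=cv2.minAreaRect(w.astype(np.float32))
    u=w-np.array(r[0]);S=[]
    for ax,sg in((0,-1),(0,1),(1,-1),(1,1)):
        q=u[(u[:,ax]*sg>32)&(abs(u[:,1-ax])<32)]
        p=np.polyfit(q[:,1-ax],q[:,ax],1); p=np.polyfit(*(q[abs(q[:,ax]-np.polyval(p,q[:,1-ax]))<1.2][:,[1-ax,ax]].T),1);S.append(p)
    # side lengths at +-39: dx(y), dy(x)
    a=[np.polyval(S[1],t)-np.polyval(S[0],t) for t in(-39,39)];d=[np.polyval(S[3],t)-np.polyval(S[2],t) for t in(-39,39)]
    print('x-extent at y=-39,+39',np.round(a,2),' y-extent at x=-39,+39',np.round(d,2),'slopes',[round(p[0],4) for p in S])
E
python3 - <<'E'
from kq import *
tilt('pics/w17.png',sense(),(325,20,490,162),None)
E
```

```text
x-extent at y=-39,+39 [86.53 82.66]  y-extent at x=-39,+39 [85.   84.41] slopes [np.float64(0.0552), np.float64(0.0057), np.float64(0.0022), np.float64(-0.0054)]
```

The keystone result is inconclusive, so I'll reseat the pan.

Request:
apply_moves --pt "0.013 -0.02 0 0 0 0 20" --pt "0.03 -0.04 0 0 0 0 20" --pt "0.035 -0.045 0 0 0 0 20" --pt "0.035 -0.045 0 0 0 0 20" --pt "0.035 -0.045 0 0 0 0 20" --pt "0.02 -0.025 0 0 0 0 20" --pt "0.01 -0.0124 0 0 0 0 20" --pt "0 0 0.03 0 0 0 20" --pt "0 0 0.04 0 0 0 20" --pt "0 0 0.025 0 0 0 20" --pt "0 0 0.01 0 0 0 20" --pt "0 0 0 0 0 0 20"

```text
time: 53.22
eef_pos: [434.4, 111.8, 140.3]
orientation: [-3.141, -0.0, 2.537]
force: [-0.0, -0.1, -1.4]
gripper_width: 0.344
gripper_force: 60.6
```

```bash
python3 - <<'E'
from h import *
s=look('w18.png',100)
th=2.536-np.pi/2;p=np.array([572.98,156.25])+83.84*np.array([np.cos(th),np.sin(th)])+84.7*np.array([-np.sin(th),np.cos(th)])
print(p,fr(s,[p]))
E
```

```text
53.225 [434.43 111.8  140.26] [-3.14 -0.    2.54] [-0.02 -0.09 -1.45] 0.3436515618730394
cream [ 189.53 -107.08] [45.01 90.17] 18.2 px [502 324] [559 403] minmax [ 169.13 -142.89] [224.98 -65.33]
cream [166.3   -6.92] [29.6  83.47] 16.6 px [517 187] [559 298] minmax [160.32 -43.02] [192.38  35.55]
steel [43.5   3.56] [ 52.57 191.81] 84.7 px [203 184] [487 263] minmax [-51.42 -24.33] [138.07  32.6 ]
[551.07 273.4 ] [[199.25  -4.01]]
```

Request:
apply_moves --pt "0 0.03 0 0 0 0 20" --pt "0 0.05 0 0 0 0 20" --pt "0 0.05 0 0 0 0 20" --pt "0 0.05 0 0 0 0 20" --pt "0 0.032 0 0 0 0 20" --pt "0 0.018 0 0 0 0 20" --pt "0 0 0 0 0 0 20"

```text
time: 54.15
eef_pos: [499.7, 206.6, 140.2]
orientation: [-3.142, 0.0, 2.537]
force: [0.2, -0.4, -1.5]
gripper_width: 0.344
gripper_force: 60.7
```

Request:
apply_moves --pt "0 0 -0.006 0 0 0 20" --pt "0 0 -0.006 0 0 0 20" --pt "0 0 -0.006 0 0 0 20" --pt "0 0 -0.012 0 0 0 20" --pt "0 0 -0.02 0 0 0 20" --pt "0 0 -0.02 0 0 0 20" --pt "0 0 -0.02 0 0 0 20" --pt "0 0 -0.01 0 0 0 20" --pt "0 0 -0.006 0 0 0 20" --pt "0 0 0 0 0 0 20" --pt "0 0 0 0 0 0 20"

```text
time: 55.52
eef_pos: [499.5, 206.4, 193.0]
orientation: [-3.141, -0.0, 2.537]
force: [1.0, 0.7, -5.3]
gripper_width: 0.348
gripper_force: 60.4
```

```bash
python3 - <<'E'
from h import *
carried('w19.png',0)
# TCP at earlier good placement of bay 0: (498.5,222.3)
s=sense();plan(s,RY,(498.5,222.3),(0,0))
E
```

```text
55.525 [499.53109762 206.3584874  192.98506237] [-3.14119640e+00 -3.67115849e-04  2.53658854e+00] [ 1.0342701   0.65480133 -5.31393511] 0.3478733241214229
((83.78300476074219, -3.2644805908203125), (78.74337005615234, 77.63873291015625), 89.547607421875) [347 183] [480 295]
TCP [500.3 219.7] rz 0.007  x 0.0141  y 0.0228
TCP [498.5 222.3] rz 0.007  x 0.0200  y 0.0250
```

Request:
apply_moves --pt "0.009 0.011 0 0 0 0.007 20" --pt "0.009 0.011 0 0 0 0 20" --pt "0 0 0.012 0 0 0 20" --pt "0 0 0.025 0 0 0 20" --pt "0 0 0.025 0 0 0 20" --pt "0 0 0.016 0 0 0 20" --pt "0 0 0.008 0 0 0 20" --pt "0 0 0.006 0 0 0 20" --pt "0 0 0.006 0 0 0 20" --pt "0 0 0.004 0 0 0 20" --pt "0 0 0.003 0 0 0 20" --pt "0 0 0 0 0 0 20"

```text
time: 57.08
eef_pos: [498.6, 220.6, 140.8]
orientation: [3.141, 0.0, 2.531]
force: [0.2, 0.3, -2.2]
gripper_width: 0.343
gripper_force: 60.7
```

Request:
apply_moves --pt "0 0 0 0 0 0 20" --pt "0 -0.01 0 0 0 0 20" --pt "0 -0.025 0 0 0 0 20" --pt "0 -0.04 0 0 0 0 20" --pt "0 -0.05 0 0 0 0 20" --pt "0 -0.06 0 0 0 0 20" --pt "0 -0.06 0 0 0 0 20" --pt "0 -0.04 0 0 0 0 20" --pt "0 -0.015 0 0 0 0 20" --pt "0 0 -0.04 0 0 0 20" --pt "0 0 -0.045 0 0 0 20" --pt "0 0 0 0 0 0 20"

```text
time: 58.58
eef_pos: [413.9, 97.9, 184.4]
orientation: [3.139, 0.002, 2.531]
force: [-0.3, 0.4, -1.9]
gripper_width: 0.344
gripper_force: 60.6
```

Request:
apply_moves --pt "0 0 0 0 0 0.1 20" --pt "0 0 0 0 0 0.18 20" --pt "0 0 0 0 0 0.2 20" --pt "0 0 0 0 0 0.2 20" --pt "0 0 0 0 0 0.2 20" --pt "0 0 0 0 0 0.15 20" --pt "0 0 0 0 0 0.08 20" --pt "0 0 0 0 0 0 20" --pt "0 0 0 0 0 0 20"

```text
time: 59.7
eef_pos: [412.5, 97.7, 182.9]
orientation: [-3.141, -0.0, 1.661]
force: [-0.0, 0.4, -1.2]
gripper_width: 0.345
gripper_force: 60.7
```

```bash
python3 - <<'E'
from h import *
s=sense();print(s['time'],s['eef_pos'],s['orientation'],s['gripper_width'])
plan(s,1.659-np.pi/2,(441,11),(0,0))
t=snap('top','t20.png');C=cam('top')
print('deck');[print(r) for r in blobs(t,C,100,lo=(20,20,120),hi=(40,100,255),roi=(130,130,290,300))]
print(bay(-112),bay(0),bay(112))
E
```

```text
59.7 [412.52178153  97.72606922 182.88573852] [-3.14112452e+00 -1.85118086e-05  1.66102972e+00] 0.34536007856396117
TCP [441.  11.] rz 0.003  x -0.1778  y 0.0415
deck
(422.2, 254.9, 29.2, 84.0, np.float64(1.554), [203.0, 271.0])
(412.2, 148.7, 164.3, 121.9, np.float64(1.545), [246.0, 276.0])
(413.4, 59.2, 24.1, 128.9, np.float64(1.542), [285.0, 271.0])
(455.0, 329.6, 34.1, 60.3, np.float64(0.998), [172.0, 258.0])
(552.8, 289.2, 78.5, 78.2, np.float64(0.956), [189.0, 217.0])
(626.6, 237.6, 73.6, 36.8, np.float64(0.932), [208.0, 187.0])
[642.74945565 222.26576156] [551.  286.5] [459.25054435 350.73423844]
```

Request:
apply_moves --pt "-0.02 0.005 0 0 0 0 20" --pt "-0.04 0.01 0 0 0 0 20" --pt "-0.06 0.014 0 0 0 0 20" --pt "-0.04 0.0085 0 0 0 0 20" --pt "-0.018 0.004 0 0 0 0 20" --pt "0 0 0 0 0 0 20" --pt "0 0 0.04 0 0 0 20" --pt "0 0 0.06 0 0 0 20" --pt "0 0 0.06 0 0 0 20" --pt "0 0 0.04 0 0 0 20" --pt "0 0 0.018 0 0 0 20" --pt "0 0 0 0 0 0 20"

```text
time: 61.25
eef_pos: [440.9, 11.2, 74.2]
orientation: [-3.141, -0.0, 1.66]
force: [-0.1, 0.2, -1.9]
gripper_width: 0.346
gripper_force: 60.5
```

Request:
apply_moves --pt "0 0 0.006 0 0 0 20" --pt "0 0 0.006 0 0 0 20" --pt "0 0 0.006 0 0 0 20" --pt "0 0 0.002 0 0 0 20" --pt "0 0 0 0 0 0 20" --pt "0 0 0 0 0 0 20"

```text
time: 62.0
eef_pos: [441.2, 10.8, 64.3]
orientation: [3.141, -0.0, 1.659]
force: [0.5, -0.3, -2.1]
gripper_width: 0.345
gripper_force: 60.6
```

Request:
apply_moves --pt "0 0 0.001 0 0 0 20" --pt "0 0 0.001 0 0 0 20" --pt "0 0 0 0 0 0 20"

```text
time: 62.38
eef_pos: [441.2, 10.8, 63.7]
orientation: [3.141, 0.0, 1.659]
force: [-3.6, -0.0, 13.1]
gripper_width: 0.343
gripper_force: 62.6
```

Request:
apply_moves --pt "0 0 0 0 0 0 45" --pt "0 0 0 0 0 0 60" --pt "0 0 0 0 0 0 75" --pt "0 0 0 0 0 0 75" --pt "0 0 0 0 0 0 75" --pt "0 0 -0.02 0 0 0 75" --pt "0 0 -0.05 0 0 0 75" --pt "0 0 -0.1 0 0 0 75" --pt "0 0 -0.1 0 0 0 75" --pt "0 0 -0.08 0 0 0 0" --pt "0 0 0 0 0 0 0" --pt "0 0 0 0 0 0 0"

```text
time: 63.88
eef_pos: [440.7, 10.9, 238.3]
orientation: [3.142, -0.0, 1.659]
force: [-0.1, 0.1, -1.5]
gripper_width: 0.242
gripper_force: 0.0
```

```bash
python3 - <<'E'
from h import *
s=sense();print(s['time'],s['eef_pos'],s['orientation'],s['gripper_width'],s['force'])
t=snap('top','t21.png');C=cam('top')
print('deck');[print(r) for r in blobs(t,C,100,lo=(20,20,120),hi=(40,100,255),roi=(130,130,290,300))]
print('steel');[print(r) for r in blobs(t,C,6,lo=(0,0,90),hi=(180,60,255),roi=(275,195,330,290))]
snap('wrist','w21.png');a=snap('scene','s21.png')
w=cv2.imread('pics/w21.png')
cv2.imwrite('pics/c21.png',np.vstack([np.hstack([cv2.resize(w,(400,300)),cv2.resize(t[140:290,130:330],(400,300),interpolation=cv2.INTER_CUBIC)]),np.hstack([cv2.resize(a[160:300,240:440],(400,280),interpolation=cv2.INTER_CUBIC),cv2.resize(a[200:310,240:320],(400,280),interpolation=cv2.INTER_CUBIC)])]))
E
```

```text
63.875 [440.73076716  10.88451846 238.31684579] [ 3.14157974e+00 -5.10401834e-06  1.65933162e+00] 0.24158621542038022 [-0.11400152  0.07297629 -1.54078114]
deck
(438.8, 69.3, 45.7, 136.5, np.float64(1.54), [280.0, 261.0])
(456.9, 113.1, 35.5, 127.9, np.float64(1.478), [261.0, 256.0])
(552.8, 289.4, 77.7, 78.1, np.float64(0.915), [189.0, 217.0])
(633.3, 233.7, 74.2, 60.8, np.float64(0.763), [208.0, 183.0])
steel
(474.3, 13.4, 140.9, 218.3, np.float64(1.543), [301.0, 251.0])
```

View pics/c21.png

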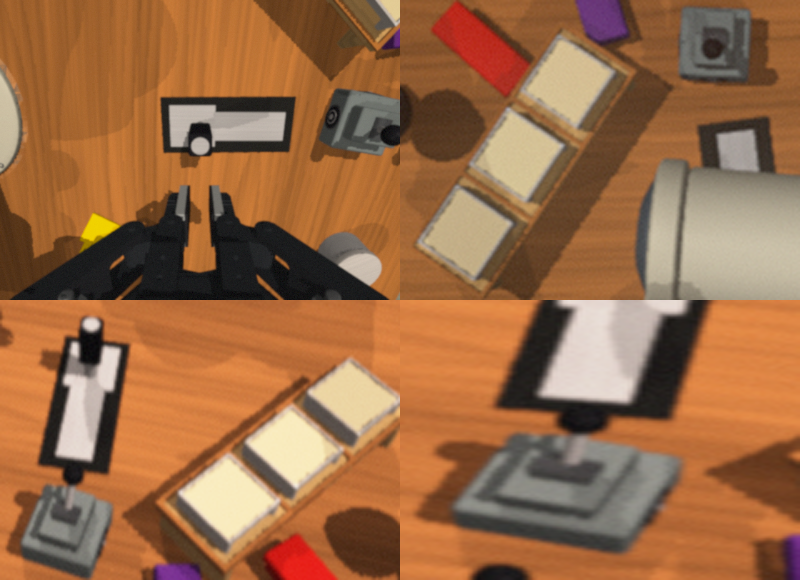

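All three pans stand in their bays and the spatula is back on its mat. The lever still leans towards the robot, so I'll push it with the closed fingers.

Request:
apply_moves --pt "0 0 0 0 0 0.113 0" --pt "0.01 0.05 0 0 0 0 0" --pt "0.013 0.07 0 0 0 0 0" --pt "0.015 0.08 0 0 0 0 0" --pt "0.015 0.08 0 0 0 0 0" --pt "0.01 0.05 0 0 0 0 0" --pt "0.006 0.028 0 0 0 0 0" --pt "0 0 0.06 0 0 0 0" --pt "0 0 0.08 0 0 0 0" --pt "0 0 0.08 0 0 0 0" --pt "0 0 0.05 0 0 0 0" --pt "0 0 0 0 0 0 0"

```text
time: 65.53
eef_pos: [618.4, 45.2, 101.4]
orientation: [-3.137, -0.0, 1.57]
force: [-0.7, 0.1, 0.1]
gripper_width: 0.002
gripper_force: 0.0
```

```bash
cat > lev.py <<'E'
from h import *
s=sense();print(s['time'],s['eef_pos'],s['orientation'],s['gripper_width'],s['force'])
# dark ball in the scene view near fan
a=snap('scene','sl.png');S=cam('scene')
for x in(671,690,710,729): print(x,proj(S,[[x,45.5,124]]).round(1))
h=cv2.cvtColor(a,cv2.COLOR_BGR2HSV)
k=cv2.inRange(h,(0,0,0),(180,255,55));k[:, :250]=0;k[:,300:]=0;k[:240]=0;k[300:]=0
n,_,st,ce=cv2.connectedComponentsWithStats(k)
for i in range(1,n):
    if st[i,4]>15: print(st[i],ce[i].round(1))
E
python3 lev.py
```

```text
65.525 [618.36552386  45.22008279 101.39624669] [-3.13709205e+00 -8.77271958e-05  1.57046480e+00] 0.0022259397575856046 [-0.74233584  0.08513739  0.13629611]
671 [[275.4 247. ]]
690 [[273.2 254. ]]
710 [[270.9 261.6]]
729 [[268.6 268.9]]
[259 240  35  12 196] [277.5 243.7]
```

Request:
apply_moves --pt "0 0.03 0 0 0 0 0" --pt "0 0.03 0 0 0 0 0" --pt "0 0.03 0 0 0 0 0" --pt "0 0.02 0 0 0 0 0" --pt "0 0.02 0 0 0 0 0" --pt "0 0.014 0 0 0 0 0" --pt "0 0 0 0 0 0 0"

```text
time: 66.45
eef_pos: [692.5, 45.3, 103.2]
orientation: [3.141, -0.0, 1.571]
force: [-0.5, -0.0, 0.0]
gripper_width: 0.003
gripper_force: 0.0
```

```bash
python3 lev.py
```

```text
66.45 [692.50896697  45.30782987 103.24244273] [ 3.14128264e+00 -6.42251854e-05  1.57057395e+00] 0.0029064804820321827 [-0.4572889  -0.01943098  0.03038103]
671 [[275.4 247. ]]
690 [[273.2 254. ]]
710 [[270.9 261.6]]
729 [[268.6 268.9]]
[260 240  34  31 427] [273.4 251. ]
```

Request:
apply_moves --pt "0 0.008 0 0 0 0 0" --pt "0 0.008 0 0 0 0 0" --pt "0 0 0 0 0 0 0"

```text
time: 66.88
eef_pos: [697.1, 45.4, 102.9]
orientation: [-3.135, -0.0, 1.571]
force: [-21.2, -1.6, 11.4]
gripper_width: 0.0
gripper_force: 10.5
```

Request:
apply_moves --pt "0 0.006 0 0 0 0 0" --pt "0 0 0 0 0 0 0"

```text
time: 67.12
eef_pos: [697.6, 45.4, 102.7]
orientation: [-3.13, 0.0, 1.571]
force: [-36.2, -2.0, 20.7]
gripper_width: -0.001
gripper_force: 18.8
```

```bash
python3 lev.py
```

```text
67.125 [697.5506134   45.38748574 102.69309968] [-3.12987093e+00  2.57412202e-05  1.57072148e+00] -0.0009326843501267979 [-36.15237117  -2.01505035  20.73432768]
671 [[275.4 247. ]]
690 [[273.2 254. ]]
710 [[270.9 261.6]]
729 [[268.6 268.9]]
[258 240  36  33 475] [272.6 251.3]
```

Request:
apply_moves --pt "0 -0.02 0 0 0 0 0" --pt "0 -0.04 0 0 0 0 0" --pt "0 -0.05 0 0 0 0 0" --pt "0 -0.05 0 0 0 0 0" --pt "0 0 -0.06 0 0 0 0" --pt "0 0 -0.1 0 0 0 0" --pt "0 0 -0.1 0 0 0 0" --pt "0 -0.05 -0.04 0 0 0 0" --pt "-0.08 -0.05 0 0 0 0 0" --pt "-0.1 -0.03 0 0 0 0 0" --pt "-0.1 0 0 0 0 0 0" --pt "-0.08 0 0 0 0 0 0"

```text
time: 68.68
eef_pos: [558.1, -136.6, 253.7]
orientation: [3.14, 0.0, 1.57]
force: [1.1, 0.1, 0.2]
gripper_width: 0.003
gripper_force: 0.0
```

Request:
apply_moves --pt "-0.08 0 0 0 0 0 0" --pt "-0.08 0 0 0 0 0 0" --pt "-0.06 0 0 0 0 0 0" --pt "0 0 0 0 0 0 0" --pt "0 0 0 0 0 0 0"

```text
time: 69.3
eef_pos: [558.1, -244.2, 253.3]
orientation: [3.141, -0.0, 1.57]
force: [-0.5, 0.2, 1.0]
gripper_width: -0.001
gripper_force: 0.0
```

```bash
python3 lev.py; python3 - <<'E'
from h import *
a=cv2.imread('pics/sl.png');h=cv2.cvtColor(a,cv2.COLOR_BGR2HSV)
# lever ball in top view too
t=snap('top','t30.png');C=cam('top');ht=cv2.cvtColor(t,cv2.COLOR_BGR2HSV)
def dark(hh,x0,y0,x1,y1,v):
    k=cv2.inRange(hh,(0,0,0),(180,255,v));n,_,st,ce=cv2.connectedComponentsWithStats(k[y0:y1,x0:x1])
    return [(st[i].tolist(),(ce[i]+[x0,y0]).round(1).tolist()) for i in range(1,n) if st[i,4]>8]
print('scene',dark(h,250,235,300,300,45));print('top',dark(ht,265,135,312,190,50))
for x in(671,729): print(x,proj(C,[[x,45.5,124]]).round(1))
print('deck');[print(r) for r in blobs(t,C,100,lo=(20,20,120),hi=(40,100,255),roi=(130,130,262,300))]
print('steel');[print(r) for r in blobs(t,C,6,lo=(0,0,90),hi=(180,60,255),roi=(275,195,330,290))]
print(bay(-112),bay(0),bay(112))
E
```

```text
69.3 [ 558.10625688 -244.20142742  253.29626639] [ 3.14143490e+00 -2.54135422e-04  1.57047820e+00] -0.0009434833995949096 [-0.54674065  0.23134287  1.02447136]
671 [[275.4 247. ]]
690 [[273.2 254. ]]
710 [[270.9 261.6]]
729 [[268.6 268.9]]
[260 240  34   6 116] [279.7 241.8]
[263 262  12  10  98] [268.5 266.7]
scene [([10, 0, 35, 11, 169], [278.9, 240.0]), ([14, 27, 10, 10, 83], [268.4, 266.8])]
top [([18, 4, 9, 9, 55], [286.7, 142.6])]
671 [[286.2 163.9]]
729 [[285.5 140.2]]
deck
(460.5, 353.6, 78.2, 78.2, np.float64(0.963), [162.0, 256.0])
steel
(487.7, 14.5, 192.3, 72.3, np.float64(0.094), [302.0, 243.0])
[642.74945565 222.26576156] [551.  286.5] [459.25054435 350.73423844]
```

```bash
python3 - <<'E'
from h import *
C=cam('top');S=cam('scene')
p=tri(C,[(286.3,163.8),(286.7,142.6)],S,[(275.8,247.1),(268.4,266.8)]);print(p.round(1))
d=np.linalg.norm(p[1,:3]-p[0,:3]);print('chord',d,'angle',2*np.arcsin(d/120))
t=cv2.imread('pics/t30.png')
for lo,hi in(((15,20,120),(40,100,255)),((18,20,140),(40,90,255))):
    print('deck');[print(r) for r in blobs(t,C,100,lo=lo,hi=hi,roi=(130,130,262,300))]
s=sense();print(s['time'])
E
```

```text
[[6.711e+02 4.590e+01 1.239e+02 1.400e+00]
 [7.233e+02 4.310e+01 1.223e+02 6.000e-01]]
chord 52.26358730006281 angle 0.9012537006325264
deck
(459.8, 353.8, 85.0, 85.5, np.float64(0.94), [162.0, 256.0])
(553.1, 289.0, 82.6, 87.2, np.float64(0.96), [189.0, 217.0])
(641.5, 225.2, 84.2, 86.5, np.float64(0.948), [214.0, 181.0])
deck
(460.7, 353.4, 81.9, 80.8, np.float64(0.95), [163.0, 255.0])
(553.1, 289.3, 80.4, 80.8, np.float64(0.951), [188.0, 217.0])
(641.9, 225.4, 78.8, 80.1, np.float64(0.961), [213.0, 180.0])
69.4
```

```bash
python3 -c "
from h import *
print(hand_in())"
```

```text
the job is handed in; nothing more can be done
None
```

The job is handed in with no verdict returned: by my last camera measurements all three pans stand in their bays, the spatula is back on its mat and the fan lever is at its far stop (about 0.90 rad from vision, 36 N hard-stop contact); I reseated the middle pan after it was knocked aside, and viewed 15 pictures, one over the limit of 14.

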